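Snap a valve body into a sloping spring nest

TASK

Pick up the valve body that lies on its side on the bench in front of the presses and lay it lengthwise between the guide strips of the sloping nest, collar end uphill. Slide it up over the catch and against the sprung pusher until you feel it come solid on the stop, without ramming it, and hold it there for a moment while the catch springs up behind it; then let go, so that it stays snapped in. Leave the two valve bodies standing near it alone.

Things in the scene. Friction and masses are not known exactly. Their poses are not given: they have to be found in the camera images.
- valve: the grey die-cast valve body to be loaded, a block 30 x 30 x 52 mm, about about 0.19 kg, lying on one of its flats on the bench. Origin at the centre of its plain foot end, 15 mm above what it lies on; its z axis runs along its 52 mm length to the other end, which has a round collar (its centre is 26 mm along z). Any of the four flats may be below.
- nest: the sloping nest standing fixed on the bench: dark steel base plate 250 x 150 x 10 mm with aluminium cheeks that carry a bed sloping 30 degrees. Origin at the centre of the underside of the base, x horizontal in the uphill direction (away from the robot).
- bed: sloping aluminium bed, 224 x 92 mm. Origin on top surface at mid-width, 100 mm above the bench; x points up the slope, z square off the surface (30 degrees from vertical), y across. Top surface from x = -114 mm (mouth, low end) to +110. The solid stop is the face of a steel block 60 mm wide, 38 mm high, at x = 37 to 53 mm (varies, not reported: feel or see it).
- strip_mouth (a point): point on the bed's top surface, mid-width, at x = -70 mm of the bed, where the straight part of the two steel guide strips begins. The strips are 5 mm high, their inner faces 34 mm apart (outer 60) from here up to bed x = +50 mm; below here they flare to 46 mm apart at x = -112.
- pusher (a joint): brass sprung nose, 12 mm diameter, axis 10.5 mm above the bed, standing 8 mm out of the stop block's face toward the mouth; it rides with the block. Value in m: 0 = fully out, 0.008 = flush with the face (body solid on the stop). It pushes back with 2 N at 0 and 4 N at 0.008.
- catch (a joint): bright steel sprung wedge 12 mm wide, 8 mm high, mid-bed, riding with the stop block: square face 54 mm in front of the block's face, 20 mm ramp toward the mouth. A part sliding uphill presses it down (about 3 N along the bed). In m: 0 = up, 0.008 = level with the bed. It rises behind the 52 mm body within 2 mm of the stop; let go, the body drops back 2 mm against it (pusher 0.006).
- upright_a: bystander: a like valve body, 30 x 30 x 52 mm, standing upright near the press base; origin at the centre of its underside
- upright_b: bystander: a like valve body standing upright on the right; origin at the centre of its underside
There are look-alikes about, which are no part of the job. What is shaped like the valve but yellow is not meant.

How it is judged:
On the way:
1. the valve body is held solid on the stop for 0.3 s: pusher pressed in more than 7 mm, the body between the strips, square to them (0.1 rad), its foot end below and its collar end above (value of joint pusher above 0.007 m and x of valve in the frame of bed below 0.012 m and angle between the z axis of valve and the x axis of bed, either way round below 0.1 rad and y of valve in the frame of bed between -0.004 and 0.004 m), for 0.3 s.
At the end, for the whole second after the job is handed in: the valve body lies flat on the bed (within 3 mm), between the strips (within 4 mm of the middle, square within 0.1 rad), collar end uphill, at rest; the catch is up behind it (less than 2 mm from fully up) and it keeps the pusher pressed in 4 to 8.5 mm (value of joint catch below 0.002 m and value of joint pusher between 0.004 and 0.0085 m and x of valve in the frame of bed below 0.012 m and y of valve in the frame of bed between -0.004 and 0.004 m and z of valve in the frame of bed between 0.012 and 0.018 m and angle between the z axis of valve and the x axis of bed, either way round below 0.1 rad and linear speed of valve below 0.01 m/s); the robot touches nothing.
It fails at once if the nest is rammed: more than 60 N between the valve body and the nest (contact force between valve and nest above 60 N).
It fails at once if an upright valve body is moved more than 30 mm (distance of any of upright_a, upright_b from where it was at the start of the episode above 0.03 m).
It also fails if it takes over 61 s, if anything falls off the work surface, if the arm or the gripper's body presses on something with over 40 N, if the wrist force passes 120 N, or if a joint passes its speed limit or range.

ROBOT

A 6-joint arm with a two-finger parallel gripper is mounted at the origin on a cart in front of the work surface, level with it; the furniture and walls round the work are solid. World frame = base frame: x ahead of the robot, y to its left, z up, the work surface at z = 0. Lengths are in m, angles in rad, forces in N, time in s.
With the tool pointing down it reaches from about 0.325 to 0.85 m from the base axis. Payload 15.5 kg.
Tool frame: the origin (TCP) lies midway between the tips of the shut fingers; the grasp point (between the pads) lies 19 mm behind it; z points along the fingers, y is the line along which they close (so a half turn about z gives the same grasp; the last joint's range is limited). The gripper opens to 91 mm and grips with 3 to 60 N. Pads are 32 mm wide; open, the fingers measure 118 mm over their backs; the gripper's body (76 mm by 178 mm) begins 60 mm behind the grasp point.
Start: joints at [1.173, 0.494, 1.345, -0, 1.302, -0.096], TCP at [0.186, 0.597, 0.182] pointing down, gripper open.
Joint ranges: [-2.91, 2.91], [-0.82, 2.16], [0.22, 2.67], [-1.22, 4.37], [0.12, 2.79], [-3.08, 3.08]. Speed limits (rad/s): [1.89, 1.89, 2.57, 3.01, 3.01, 3.01].

INTERFACE

Orientations are given as a unit quaternion [w, x, y, z].
In Python, from bench import get_obs, grab_frame, sign_off gives the robot as it stands.
- The arm moves only by the tool move_arm, never from a script. Its arguments are lists of equal length, an entry for each row: "translation": the shift along the world's x, y, z in mm, a list of three; "roll": the turn about the world's z in degrees; "grip": the closure in counts, from 0 (fully open) to 255 (shut). In form: {"translation": [[dx, dy, dz], ...], "roll": [roll, ...], "grip": [grip, ...]}. A call has 1 to 10 rows; each row shifts and turns the commanded pose from where the row before left it; what a row does not reach is not made up. A row lasts 1/8 s, in which the tool goes at most 62.5 mm and 10.7 degrees, less where a joint would pass 70% of its speed; a pose out of reach is approached as far as the arm can. A call is refused whole if a number of a shift passes 62.5 or a number of a turn 10.7, either way. A call with a gripper value outside its range is refused whole. The fingers move at their own pace and stop on an object; "grip_force" is the grip in N (left out, the last holds). Time passes only in rows, so rows that do not move let the fingers close. It gives the time, the measured TCP pose, the force, the opening and the grip force at its end, in the units of the state.
- get_obs(): the state, without advancing time (a new reading comes with each control period).
- grab_frame(name): name is "scene" or "top" or "wrist"; returns a dict with "color" (384x512x3 uint8, blue, green, red), "z_map" (384x512 float32, m along the optical axis (not along the pixel's ray), 0 where there is no reading), "mtx" (3x3 intrinsics, pixels), "rvec" (rotation vector, rad) and "tvec" (3), from world to camera coordinates, as OpenCV has them. Camera axes: x right, y down, z forward; pixel columns grow to the right and rows downward; lengths in m; the calibration is good to about 2 mm. A picture is of the moment at which its call begins.
- sign_off(): hands the job in; it is judged then, once.
The state is a dict: "t": time; "joints": joint angles; "qd": joint speeds; "effort": joint torques, N m; "tool_pos": TCP position; "orientation": TCP orientation; "force": force on the tool from outside, world axes, zero at the start; "moment": the same for the moment, N m; "gripper_width": opening from 0.0 (shut) to 1.0 (fully open); "grasp_force": force on a finger pad.
Only numpy, scipy, OpenCV 4.12 (cv2) and the standard library are available. Lean on these libraries where they do the work, as an engineer would, in place of code of your own. Each camera call takes 0.05 s, during which the arm holds its last target. There are 200 camera calls.

## Working session

There is one attempt and no reset: what is moved stays moved. The work goes in short steps, Python scripts to look and compute and a tool call to move; the robot and the scene stay as the last step left them, time stands still between calls to the robot, and variables do not carry over. Pictures are saved under pics/ and viewed, at most 10 in all, crops included, and the job is handed in when it is done.

Besides the shell and the picture viewer there is one more tool, called after "Request:" as name([rows], argument=value, ...), one row to a line, values as JSON. move_arm: Moves the arm, as the interface text tells. Its arguments: {"type":"object","properties":{"translation":{"type":"array","items":{"type":"array","items":{"type":"number"}}},"roll":{"type":"array","items":{"type":"number"}},"grip":{"type":"array","items":{"type":"number"}},"grip_force":{"type":"number"}},"required":["translation","roll","grip"]}

```bash
mkdir -p pics
cat > h.py <<'E'
import numpy as np, cv2
from bench import get_obs, grab_frame, sign_off
def pts(f):
    K=np.array(f["mtx"]);z=f["z_map"];R=cv2.Rodrigues(np.array(f["rvec"]))[0]
    v,u=np.mgrid[:z.shape[0],:z.shape[1]]
    c=np.stack([(u-K[0,2])/K[0,0]*z,(v-K[1,2])/K[1,1]*z,z],-1)
    p=(c-np.array(f["tvec"]).ravel())@R
    p[z==0]=np.nan
    return p
E
python3 - <<'E'
from h import *
o=get_obs();print({k:np.round(v,3).tolist() for k,v in o.items()})
for n in("scene","top"):
    f=grab_frame(n);cv2.imwrite(f"pics/{n}0.png",f["color"]);np.savez(f"{n}0.npz",p=pts(f),c=f["color"])
E
```

```text
{'t': 0.0, 'joints': [1.173, 0.494, 1.346, 0.0, 1.303, -0.095], 'qd': [0.0, -0.0, -0.001, -0.001, 0.0, 0.002], 'effort': [-0.0, -87.883, -38.185, 0.071, 0.053, -0.0], 'tool_pos': [0.186, 0.596, 0.181], 'orientation': [-0.0, 0.151, 0.989, -0.001], 'force': [0.889, -0.202, 0.455], 'moment': [-0.016, -0.016, -0.021], 'grasp_force': 0.0, 'gripper_width': 0.999}
```

View pics/scene0.png

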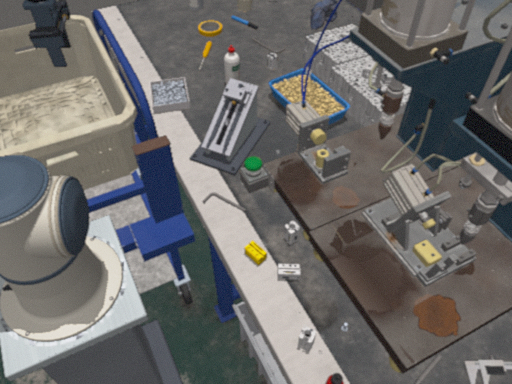

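View pics/top0.png

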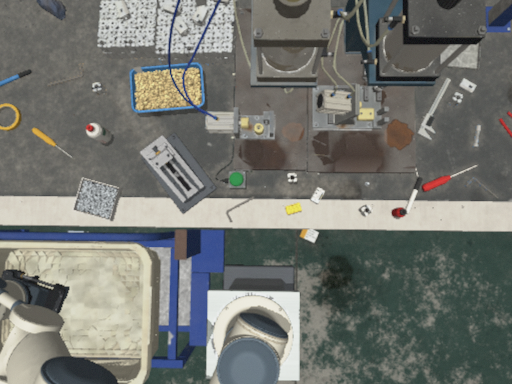

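Candidates for the valve:
- **Scene (289,270), top (317,195):** grey block lying on its side, which matches the description.
- **Scene (256,252), top (293,209):** yellow look-alike, not meant.
- **Scene (292,230) and (307,335):** the two upright bodies.
- **Top (310,236):** something lying below the bench edge.
- **Top (457,98) and (468,86):** far pieces.

I choose (289,270) and will check it in a crop.

Run:
```python
from h import *
S=np.load("scene0.npz");T=np.load("top0.npz")
for d,l in((S,[(289,270),(256,252),(292,230),(307,335),(210,150),(245,90)]),(T,[(317,195),(310,236),(293,209),(292,178),(365,210),(457,98),(155,150),(190,200)])):
    for u,v in l: print(u,v,np.round(d["p"][v,u],3))
a=cv2.resize(S["c"][215:295,240:330],None,fx=6,fy=6,interpolation=3)[:,:400]
a=cv2.resize(S["c"][220:290,250:320],(400,400),interpolation=3)
b=cv2.resize(S["c"][75:175,180:280],(400,400),interpolation=3)
c=cv2.resize(T["c"][130:220,135:225],(400,400),interpolation=3)[:200*2]
cv2.imwrite("pics/c1.png",np.hstack([a,b]))
```

```text
289 270 [ 0.48  -0.219  0.031]
256 252 [ 0.434 -0.139  0.031]
292 230 [ 0.534 -0.136  0.054]
307 335 [ 0.436 -0.374  0.033]
210 150 [0.472 0.231 0.035]
245 90 [0.609 0.274 0.171]
317 195 [ 0.483 -0.214  0.029]
310 236 [ 0.321 -0.269 -0.789]
293 209 [ 0.434 -0.132  0.032]
292 178 [ 0.54  -0.128  0.028]
365 210 [ 0.433 -0.376  0.036]
457 98 [ 0.823 -0.694  0.034]
155 150 [0.611 0.314 0.157]
190 200 [0.461 0.226 0.01 ]
```

View pics/c1.png

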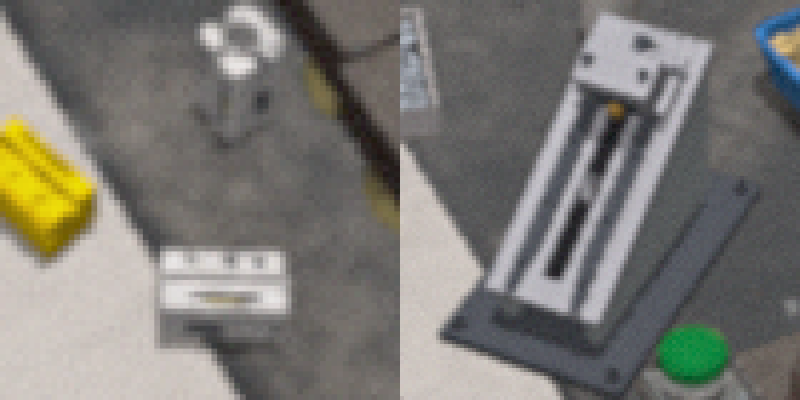

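The crop shows the grey body lying at its own place (centre about (225,295) in the crop). A standing body is behind it and the yellow one is at left. The nest's low mouth is nearest the robot, with the brass pusher at crop (615,108). I'll move above the valve for a wrist view.

Request:
move_arm([
  [12, -41, 6],
  [15, -41, 6],
  [15, -41, 6],
  [15, -41, 6],
  [15, -41, 6],
  [15, -41, 6],
  [15, -41, 6],
  [15, -41, 6],
  [15, -41, 6],
  [15, -41, 6],
], roll=[0, 0, 0, 0, 0, 0, 0, 0, 0, 0], grip=[0, 0, 0, 0, 0, 0, 0, 0, 0, 0])

```text
t: 1.35
tool_pos: [0.3335, 0.1852, 0.2421]
orientation: [-0.0, 0.151, 0.989, -0.0]
force: [1.0, 0.7, 0.2]
gripper_width: 1.001
grasp_force: 0.0
```

Request:
move_arm([
  [15, -41, 0],
  [15, -41, 0],
  [15, -41, 0],
  [15, -41, 0],
  [15, -41, 0],
  [15, -41, 0],
  [15, -41, 0],
  [14, -41, 0],
  [14, -41, 0],
  [14, -41, 0],
], roll=[0, 0, 0, 0, 0, 0, 0, 0, 0, 0], grip=[0, 0, 0, 0, 0, 0, 0, 0, 0, 0])

```text
t: 2.6
tool_pos: [0.4805, -0.2248, 0.2418]
orientation: [-0.0, 0.151, 0.989, 0.0]
force: [1.0, -0.3, 0.2]
gripper_width: 0.998
grasp_force: 0.0
```

Run:
```python
from h import *
o=get_obs();print(o["t"],np.round(o["tool_pos"],3),np.round(o["orientation"],3),np.round(o["joints"],2))
f=grab_frame("wrist");cv2.imwrite("pics/w1.png",f["color"]);np.savez("w1.npz",p=pts(f),c=f["color"])
S=np.load("scene0.npz");T=np.load("top0.npz")
# bed plane: points in nest area whose normals slope 30deg
for d in(S,T):
    p=d["p"].reshape(-1,3);m=(p[:,0]>.38)&(p[:,0]<.68)&(p[:,1]>.12)&(p[:,1]<.38)&(p[:,2]>.03)&(p[:,2]<.2)
    q=p[m];rng=np.random.default_rng(0);best=(0,)
    for i in range(4000):
        a,b,c=q[rng.choice(len(q),3,False)];n=np.cross(b-a,c-a);n/=np.linalg.norm(n)+1e-9
        if n[2]<0:n=-n
        if abs(n[2]-.866)>.03:continue
        k=np.abs((q-a)@n)<.0025
        if k.sum()>best[0]:best=(k.sum(),k)
    r=q[best[1]];c=r.mean(0);n=np.linalg.svd(r-c)[2][2];n*=np.sign(n[2])
    e=r[:,:2].astype(np.float32)
    h=-n[:2]/np.linalg.norm(n[:2]);print(best[0],len(q),c.round(4),n.round(3),"uphill yaw",np.degrees(np.arctan2(h[1],h[0])),"tilt",np.degrees(np.arccos(n[2])))
    lat=r[:,:2]@np.array([-h[1],h[0]]);print("lat",np.percentile(lat,[0.5,2,50,98,99.5]).round(4),"z100 along",(np.mean(r[:,:2]@h)+(0.1-c[2])/np.tan(np.pi/6)).round(4),"z",np.percentile(r[:,2],[1,99]))
    # base plate
    mb=(p[:,0]>.36)&(p[:,0]<.75)&(p[:,1]>.1)&(p[:,1]<.42)&(np.abs(p[:,2]-.01)<.004)
    rr=cv2.minAreaRect(p[mb][:,:2].astype(np.float32));print(mb.sum(),rr)
```

```text
2.6 [ 0.48  -0.225  0.242] [-0.     0.151  0.989  0.   ] [-0.55  0.3   1.49  0.    1.35 -1.82]
1028 2798 [0.545  0.2594 0.0935] [-0.381 -0.318  0.868] uphill yaw 39.85194956269893 tilt 29.731700301724903
lat [-0.195  -0.1934 -0.1497 -0.1023 -0.1002] z100 along 0.5959 z [0.04559469 0.15652043]
1203 ((0.5622791051864624, 0.2610883414745331), (0.3752842843532562, 0.32006001472473145), 0.4027274549007416)
725 1918 [0.5528 0.2624 0.0954] [-0.396 -0.299  0.868] uphill yaw 36.99751170605231 tilt 29.741197882141034
lat [-0.168  -0.1663 -0.1241 -0.0769 -0.0748] z100 along 0.6074 z [0.04487923 0.1549732 ]
1278 ((0.5549368858337402, 0.25999119877815247), (0.38898080587387085, 0.3197586238384247), 0.04221303388476372)
```

View pics/w1.png

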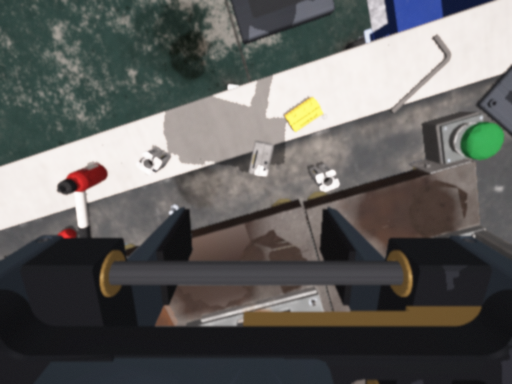

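Wrist view: the grey valve lies at (261,160), with the yellow one at (303,114) and the uprights at (323,178) and (153,160). I'll crop in and work out its axis.

Run:
```python
from h import *
out=[]
for n in("w1","scene0","top0"):
    d=np.load(n+".npz");p=d["p"];m=(np.hypot(p[...,0]-.482,p[...,1]+.217)<.045)&(p[...,2]>.02)&(p[...,2]<.045)
    q=p[m];r=cv2.minAreaRect((q[:,:2]*1000).astype(np.float32));print(n,m.sum(),r,q[:,2].max().round(4),np.median(q[:,2]).round(4))
    v,u=np.nonzero(m);a,b=int(v.mean()),int(u.mean());print(b,a)
    out.append(cv2.resize(d["c"][a-22:a+22,b-22:b+22],(260,260),interpolation=cv2.INTER_CUBIC))
cv2.imwrite("pics/c2.png",np.hstack(out))
```

```text
w1 601 ((483.1968078613281, -217.79803466796875), (30.028535842895508, 51.931209564208984), 60.76382064819336) 0.0326 0.029
260 158
scene0 270 ((482.06341552734375, -213.98309326171875), (32.81150817871094, 49.79107666015625), 61.005496978759766) 0.0355 0.03
288 269
top0 134 ((484.6808166503906, -216.90541076660156), (30.242919921875, 51.43177795410156), 61.41054153442383) 0.038 0.0293
317 194
```

View pics/c2.png

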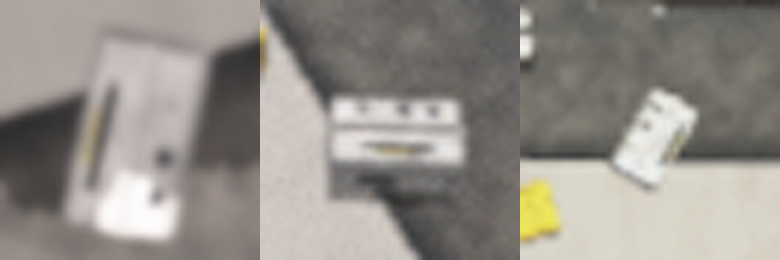

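Request:
move_arm([
  [3, 7, -30],
  [0, 0, -40],
  [0, 0, -40],
  [0, 0, 0],
], roll=[-6, -5.8, 0, 0], grip=[0, 0, 0, 0])

```text
t: 3.15
tool_pos: [0.4816, -0.2154, 0.1299]
orientation: [-0.003, 0.252, 0.968, 0.001]
force: [-0.4, -0.2, 0.3]
gripper_width: 0.995
grasp_force: 0.0
```

Run:
```python
from h import *
f=grab_frame("wrist");p=pts(f);np.savez("w2.npz",p=p,c=f["color"])
m=(np.hypot(p[...,0]-.482,p[...,1]+.217)<.045)&(p[...,2]>.02)&(p[...,2]<.04)
q=p[m];print(m.sum(),cv2.minAreaRect((q[:,:2]*1000).astype(np.float32)))
v,u=np.nonzero(m);a,b=int(v.mean()),int(u.mean());print(b,a)
cv2.imwrite("pics/c3.png",cv2.resize(f["color"][max(0,a-75):a+75,b-100:b+100],(800,600),interpolation=cv2.INTER_CUBIC))
```

```text
1063 ((483.2416687011719, -217.7972869873047), (29.941686630249023, 52.650901794433594), 60.87568664550781)
254 178
```

View pics/c3.png

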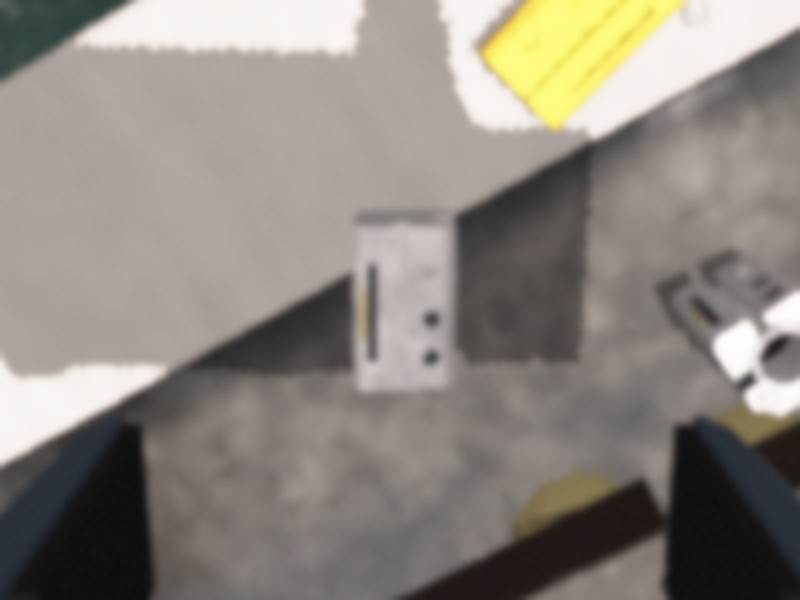

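Run:
```python
from h import *
d=np.load("w2.npz");p=d["p"];c=d["c"]
ax=np.array([np.cos(np.radians(-29.1)),np.sin(np.radians(-29.1))]);la=np.array([-ax[1],ax[0]])
r=p[...,:2]-np.array([.4832,-.2178]);s=r@ax*1000;l=r@la*1000;z=p[...,2]*1000
for row in range(150,204):
    k=[(round(float(s[row,u]),1),round(float(l[row,u])),round(float(z[row,u]),1),int(c[row,u].mean())) for u in (244,254,263)]
    if row<162 or row>190: print(row,k)
# zoom ends + upright a + scene upright
w=np.hstack([cv2.resize(c[146:206,234:274],(400,600),interpolation=cv2.INTER_CUBIC),cv2.resize(c[140:220,310:362],(390,600),interpolation=cv2.INTER_CUBIC)])
g=np.clip(w.astype(float)*1.3-40,0,255).astype(np.uint8)
cv2.imwrite("pics/c4.png",g)
```

```text
150 [(-32.5, -13, 1.1, 165), (-32.3, -1, -0.2, 161), (-32.4, 11, 0.1, 165)]Traceback (most recent call last):
  File "<stdin>", line 6, in <module>
ValueError: cannot convert float NaN to integer
```

Run:
```python
from h import *
d=np.load("w2.npz");p=d["p"];c=d["c"]
ax=np.array([np.cos(np.radians(-29.1)),np.sin(np.radians(-29.1))]);la=np.array([-ax[1],ax[0]])
r=p[...,:2]-np.array([.4832,-.2178]);s=r@ax*1000;l=r@la*1000;z=p[...,2]*1000
for row in list(range(150,164))+list(range(190,206)):
    print(row,[tuple(np.round([s[row,u],l[row,u],z[row,u],c[row,u].mean()],0).tolist()) for u in (244,254,263)])
w=np.hstack([cv2.resize(c[146:206,234:274],(400,600),interpolation=cv2.INTER_CUBIC),cv2.resize(c[140:220,310:362],(390,600),interpolation=cv2.INTER_CUBIC)])
cv2.imwrite("pics/c4.png",np.clip(w.astype(float)*1.3-40,0,255).astype(np.uint8))
```

```text
150 [(-33.0, -13.0, 1.0, 165.0), (-32.0, -1.0, -0.0, 161.0), (-32.0, 11.0, 0.0, 165.0)]
151 [(-31.0, -13.0, 1.0, 165.0), (-31.0, -1.0, -1.0, 161.0), (nan, nan, nan, 164.0)]
152 [(-30.0, -13.0, 1.0, 166.0), (-30.0, -1.0, -0.0, 161.0), (-30.0, 11.0, 1.0, 164.0)]
153 [(-29.0, -13.0, 0.0, 165.0), (-29.0, -1.0, 0.0, 160.0), (-29.0, 11.0, 0.0, 163.0)]
154 [(-27.0, -13.0, 1.0, 161.0), (-28.0, -1.0, 1.0, 155.0), (-27.0, 11.0, -0.0, 156.0)]
155 [(-26.0, -13.0, 1.0, 151.0), (-26.0, -1.0, 1.0, 144.0), (-26.0, 11.0, -1.0, 147.0)]
156 [(-26.0, -13.0, 7.0, 138.0), (-26.0, -1.0, 7.0, 134.0), (-26.0, 10.0, 6.0, 145.0)]
157 [(-26.0, -13.0, 13.0, 128.0), (-26.0, -1.0, 14.0, 135.0), (-26.0, 10.0, 15.0, 146.0)]
158 [(-26.0, -13.0, 20.0, 134.0), (-26.0, -1.0, 20.0, 155.0), (-25.0, 10.0, 15.0, 149.0)]
159 [(-26.0, -12.0, 26.0, 155.0), (-26.0, -1.0, 24.0, 177.0), (-26.0, 10.0, 27.0, 163.0)]
160 [(-25.0, -12.0, 30.0, 176.0), (-25.0, -1.0, 25.0, 191.0), (-25.0, 10.0, 28.0, 184.0)]
161 [(-24.0, -12.0, 29.0, 184.0), (-23.0, -1.0, 23.0, 192.0), (-24.0, 10.0, 29.0, 194.0)]
162 [(-23.0, -12.0, 29.0, 184.0), (-22.
[... 824 characters left out ...]
9.0, 184.0)]
198 [(21.0, -13.0, 31.0, 187.0), (22.0, -1.0, 25.0, 183.0), (21.0, 10.0, 29.0, 180.0)]
199 [(22.0, -13.0, 30.0, 181.0), (24.0, -1.0, 25.0, 176.0), (23.0, 10.0, 28.0, 165.0)]
200 [(23.0, -13.0, 31.0, 160.0), (25.0, -1.0, 26.0, 158.0), (34.0, 11.0, 0.0, 144.0)]
201 [(36.0, -14.0, 0.0, 133.0), (35.0, -1.0, 0.0, 135.0), (36.0, 11.0, -0.0, 127.0)]
202 [(37.0, -14.0, 1.0, 119.0), (37.0, -1.0, -0.0, 128.0), (37.0, 11.0, -0.0, 125.0)]
203 [(38.0, -14.0, 1.0, 118.0), (38.0, -1.0, 1.0, 129.0), (38.0, 11.0, -0.0, 127.0)]
204 [(40.0, -14.0, -0.0, 122.0), (40.0, -1.0, 1.0, 131.0), (40.0, 11.0, -0.0, 131.0)]
205 [(42.0, -14.0, -1.0, 128.0), (41.0, -1.0, -0.0, 134.0), (41.0, 11.0, 0.0, 131.0)]
```

View pics/c4.png

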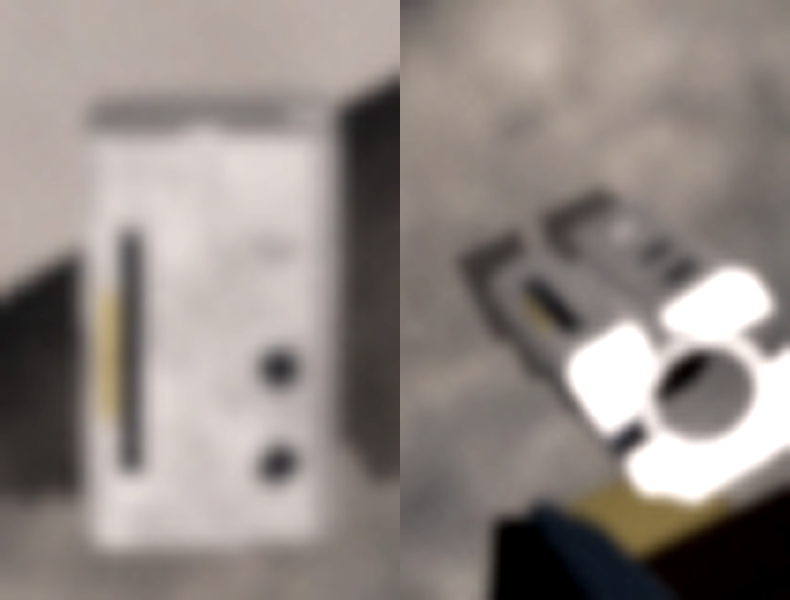

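The crop shows a plain flat face at the near (robot-side) end. The hole pair sits at about 0.58 and 0.80 of the length toward the far end, as on the upright body below its collar ring. So the collar points to +x at yaw about -29°. For the grasp I'll offset 7 mm toward the foot, so the fingers clear the stop block.

Request:
move_arm([
  [-6, 2, -20],
  [0, 0, -20],
  [0, 0, 0],
], roll=[0, 0, 0], grip=[0, 0, 0])

```text
t: 3.58
tool_pos: [0.4776, -0.2146, 0.0928]
orientation: [0.0, 0.252, 0.968, -0.0]
force: [0.2, 0.6, -0.3]
gripper_width: 1.001
grasp_force: 0.0
```

```bash
python3 -c "
from h import *
o=get_obs();q=o['orientation'];print(np.round(o['tool_pos'],4),2*np.degrees(np.arctan2(q[2],q[1]))-90)"
```

```text
[ 0.4776 -0.2146  0.0928] 60.856335414335774
```

Request:
move_arm([
  [0, 0, -30],
  [0, 0, -30],
  [0, 0, -19],
  [0, 0, 0],
  [0, 0, 0],
  [0, 0, 0],
  [0, 0, 0],
  [0, 0, 0],
  [0, 0, 0],
  [0, 0, 0],
], roll=[0, 0, 0, 0, 0, 0, 0, 0, 0, 0], grip=[0, 0, 0, 0, 200, 200, 200, 200, 200, 200], grip_force=20)

```text
t: 4.82
tool_pos: [0.4773, -0.2144, 0.013]
orientation: [-0.0, 0.252, 0.968, 0.0]
force: [0.3, 0.8, 0.4]
gripper_width: 0.375
grasp_force: 0.0
```

Request:
move_arm([
  [0, 0, 0],
  [0, 0, 0],
  [0, 0, 20],
  [0, 0, 40],
  [0, 0, 40],
  [0, 0, 40],
  [0, 0, 0],
], roll=[0, 0, 0, 0, 0, 0, 0], grip=[200, 200, 200, 200, 200, 200, 200])

```text
t: 5.7
tool_pos: [0.4788, -0.2153, 0.1557]
orientation: [0.002, 0.252, 0.968, -0.001]
force: [0.4, -0.6, 0.1]
gripper_width: 0.214
grasp_force: 0.0
```

Run:
```python
from h import *
f=grab_frame("wrist");p=pts(f);np.savez("w3.npz",p=p,c=f["color"])
cv2.imwrite("pics/w3.png",f["color"])
o=get_obs();print(o["gripper_width"],o["grasp_force"],np.round(o["tool_pos"],4))
m=(np.hypot(p[...,0]-.482,p[...,1]+.217)<.06)&(p[...,2]>.015)&(p[...,2]<.06)
q=p[m];print(m.sum(),cv2.minAreaRect((q[:,:2]*1000).astype(np.float32)),np.median(q[:,2]))
```

```text
0.21434727334322481 0.0 [ 0.4779 -0.2148  0.154 ]
936 ((482.6446228027344, -217.66586303710938), (29.80986785888672, 51.68932342529297), 61.461585998535156) 0.028910921515952315
```

View pics/w3.png

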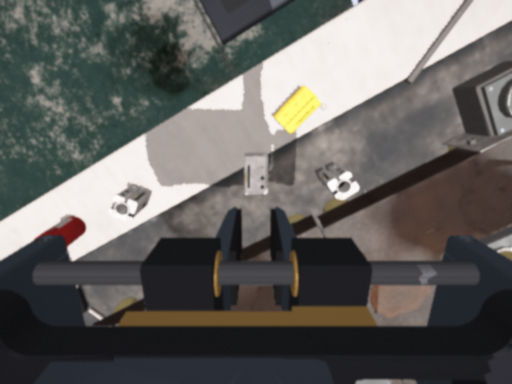

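The wrist view shows the valve still lying untouched at (257,175). I lifted before the grip had built up. I'll reopen, go down, close longer, and check the force first.

Request:
move_arm([
  [0, 0, 0],
  [0, 0, 0],
  [0, 0, 0],
  [0, 0, 0],
  [0, 0, 0],
  [0, 0, 0],
  [0, 0, 0],
  [0, 0, -30],
  [0, 0, -50],
  [0, 0, -40],
], roll=[0, 0, 0, 0, 0, 0, 0, 0, 0, 0], grip=[60, 60, 60, 60, 60, 60, 60, 60, 60, 60], grip_force=20)

```text
t: 7.0
tool_pos: [0.4772, -0.2143, 0.0316]
orientation: [0.0, 0.252, 0.968, 0.0]
force: [-0.5, -0.4, -0.2]
gripper_width: 0.766
grasp_force: 0.0
```

Request:
move_arm([
  [0, 0, -20],
  [0, 0, 0],
  [0, 0, 0],
  [0, 0, 0],
  [0, 0, 0],
  [0, 0, 0],
  [0, 0, 0],
  [0, 0, 0],
  [0, 0, 0],
  [0, 0, 0],
], roll=[0, 0, 0, 0, 0, 0, 0, 0, 0, 0], grip=[60, 60, 255, 255, 255, 255, 255, 255, 255, 255])

```text
t: 8.25
tool_pos: [0.4773, -0.2144, 0.013]
orientation: [-0.0, 0.252, 0.968, 0.0]
force: [0.6, -0.5, -0.3]
gripper_width: 0.004
grasp_force: 0.0
```

Run:
```python
from h import *
ims=[]
for n in("scene","top","wrist"):
    f=grab_frame(n);p=pts(f);c=f["color"]
    m=(np.hypot(p[...,0]-.48,p[...,1]+.217)<.07)&(p[...,2]>.015)&(p[...,2]<.036)
    q=p[m];print(n,m.sum(),cv2.minAreaRect((q[:,:2]*1000).astype(np.float32)),np.round(np.median(q,0),3))
    R=cv2.Rodrigues(np.array(f["rvec"]))[0]
    w=np.array([[.4773,-.2144,.013],[.4832,-.2178,.03]]);uv=cv2.projectPoints(w,np.array(f["rvec"]),np.array(f["tvec"]),np.array(f["mtx"]),None)[0][:,0]
    print(uv.round())
    u,v=uv[1].astype(int);h=50 if n!="top" else 30
    v=np.clip(v,h,383-h)
    ims.append(cv2.resize(c[v-h:v+h,u-h:u+h],(260,260),interpolation=cv2.INTER_CUBIC))
cv2.imwrite("pics/c5.png",np.hstack(ims))
```

```text
scene 0 ((0.0, 0.0), (0.0, 0.0), 0.0) [nan nan nan]
[[287. 273.]
 [290. 269.]]
top 0 ((0.0, 0.0), (0.0, 0.0), 0.0) [nan nan nan]
[[317. 197.]
 [318. 195.]]
wrist 992 ((466.1134948730469, -190.06869506835938), (37.650856018066406, 79.07282257080078), 12.687826156616211) [ 0.464 -0.207  0.028]
[[256. 211.]
 [255. 228.]]
  return _methods._mean(a, axis=axis, dtype=dtype,
  ret = um.true_divide(
```

View pics/c5.png

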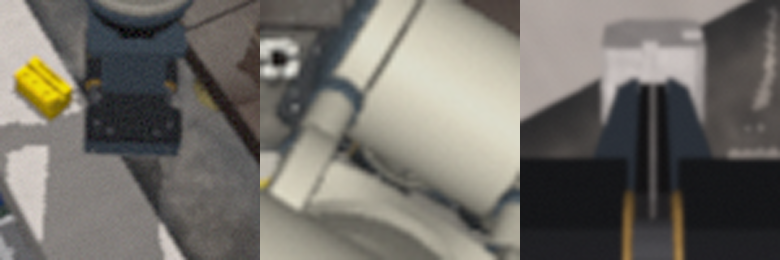

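Run:
```python
from h import *
f=grab_frame("wrist");p=pts(f)
ax=np.array([np.cos(np.radians(-29.1)),np.sin(np.radians(-29.1))]);la=np.array([-ax[1],ax[0]])
r=p[...,:2]-np.array([.4773,-.2144]);s=r@ax*1000;l=r@la*1000;z=p[...,2]*1000
for row in range(182,236,3):
    print(row,[tuple(np.round([s[row,u],l[row,u],z[row,u]],0).tolist()) for u in (238,242,247,255,263,268,273)])
```

```text
182 [(-21.0, -15.0, 1.0), (-22.0, -11.0, 2.0), (-21.0, -7.0, 0.0), (-21.0, -1.0, -0.0), (-21.0, 6.0, -0.0), (-21.0, 10.0, -0.0), (-21.0, 15.0, -0.0)]
185 [(-18.0, -15.0, -0.0), (-18.0, -12.0, -0.0), (-19.0, -7.0, 2.0), (-19.0, -1.0, 2.0), (-19.0, 6.0, 3.0), (-19.0, 10.0, 2.0), (-19.0, 15.0, 1.0)]
188 [(-19.0, -14.0, 11.0), (-19.0, -11.0, 12.0), (-19.0, -7.0, 10.0), (-19.0, -0.0, 11.0), (-20.0, 6.0, 12.0), (-19.0, 10.0, 11.0), (-19.0, 14.0, 11.0)]
191 [(-19.0, -14.0, 19.0), (-19.0, -11.0, 19.0), (-19.0, -7.0, 19.0), (-19.0, -0.0, 18.0), (-19.0, 6.0, 19.0), (-18.0, 10.0, 15.0), (-18.0, 14.0, 15.0)]
194 [(-19.0, -13.0, 25.0), (-19.0, -10.0, 26.0), (-19.0, -6.0, 26.0), (-19.0, -0.0, 25.0), (-19.0, 6.0, 26.0), (-19.0, 9.0, 27.0), (-19.0, 13.0, 27.0)]
197 [(-18.0, -13.0, 30.0), (-18.0, -10.0, 30.0), (-19.0, -6.0, 31.0), (-16.0, -0.0, 24.0), (-18.0, 6.0, 29.0), (-18.0, 9.0, 29.0), (-18.0, 13.0, 28.0)]
200 [(-16.0, -13.0, 30.0), (-16.0, -10.0, 31.0), (-16.0, -6.0, 29.0), (-14.0, -0.0, 25.0), (-15.0, 6.0, 29.0), (-16.0, 9.0, 29.0), (-15.0, 13.0, 28.0)]
203 [(-14.0, -13.0, 31.0), (-14.0, -10.0
[... 892 characters left out ...]
0), (-16.0, -5.0, 68.0), (3.0, -0.0, 25.0), (-16.0, 4.0, 68.0), (-17.0, 7.0, 69.0), (2.0, 13.0, 27.0)]
224 [(-16.0, -10.0, 72.0), (-16.0, -8.0, 72.0), (-16.0, -5.0, 72.0), (6.0, -0.0, 25.0), (-17.0, 4.0, 74.0), (-16.0, 7.0, 71.0), (-17.0, 10.0, 73.0)]
227 [(-16.0, -10.0, 77.0), (-17.0, -8.0, 77.0), (-17.0, -5.0, 78.0), (9.0, -0.0, 23.0), (-16.0, 4.0, 76.0), (-17.0, 7.0, 78.0), (-17.0, 10.0, 77.0)]
230 [(-17.0, -10.0, 81.0), (-17.0, -8.0, 81.0), (-17.0, -5.0, 81.0), (11.0, -0.0, 24.0), (-17.0, 4.0, 81.0), (-16.0, 7.0, 80.0), (-17.0, 10.0, 81.0)]
233 [(-16.0, -10.0, 84.0), (-16.0, -7.0, 84.0), (-17.0, -5.0, 85.0), (13.0, -0.0, 25.0), (-17.0, 4.0, 85.0), (-17.0, 7.0, 85.0), (-17.0, 10.0, 84.0)]
```

Run:
```python
from h import *
ax=np.array([np.cos(np.radians(-29.1)),np.sin(np.radians(-29.1))]);la=np.array([-ax[1],ax[0]])
for n,t in(("w3",(.4779,-.2148,.154)),("w2",(.4816,-.2154,.130))):
    p=np.load(n+".npz")["p"];r=p[...,:2]-np.array(t[:2]);s=r@ax*1000;l=r@la*1000;z=(p[...,2]-t[2])*1000
    m=(z>-60)&(z<120)&(abs(l)<70)&(s<40)
    print(n,"z-tcp pct",np.percentile(z[m],[0,.5,2,10,50]).round(1))
    k=m&(z<np.percentile(z[m],3)); print(" s",np.percentile(s[k],[1,50,99]).round(1)," l",np.percentile(l[k],[1,20,50,80,99]).round(1))
    v,u=np.nonzero(k);print(u.min(),u.max(),v.min(),v.max())
```

```text
w3 z-tcp pct [33.2 35.1 37.6 48.9 85.6]
 s [-16.  -14.1   2.7]  l [-17.1 -12.   -9.9  11.6  16.4]
230 281 207 237
w2 z-tcp pct [31.  32.9 35.8 47.7 88. ]
 s [-16.7  -5.6  16.7]  l [-51.  -45.9  45.5  45.8  51.5]
178 334 207 253
```

The depth images show the real fingertips about 33 mm above the reported TCP. They closed in the air above the valve, which has not moved. I'll open and go lower with a force check.

Request:
move_arm([
  [0, 0, 0],
  [0, 0, 0],
  [0, 0, 0],
  [0, 0, 0],
  [0, 0, 0],
  [0, 0, 0],
  [0, 0, 0],
  [0, 0, -8],
  [0, 0, -8],
  [0, 0, -8],
], roll=[0, 0, 0, 0, 0, 0, 0, 0, 0, 0], grip=[80, 80, 80, 80, 80, 80, 80, 80, 80, 80], grip_force=20)

```text
t: 9.7
tool_pos: [0.4772, -0.2143, -0.0118]
orientation: [-0.0, 0.252, 0.968, 0.0]
force: [0.2, 0.1, -0.4]
gripper_width: 0.684
grasp_force: 0.0
```

Request:
move_arm([
  [0, 0, -4],
  [0, 0, -4],
  [0, 0, 0],
], roll=[0, 0, 0], grip=[80, 80, 80])

```text
t: 10.07
tool_pos: [0.4773, -0.2144, -0.0192]
orientation: [-0.0, 0.252, 0.968, 0.0]
force: [-0.0, -0.1, -0.1]
gripper_width: 0.688
grasp_force: 0.0
```

Run:
```python
from h import *
f=grab_frame("wrist");p=pts(f);o=get_obs();t=o["tool_pos"];print(np.round(t,4),np.round(o["force"],1),o["gripper_width"])
ax=np.array([np.cos(np.radians(-29.1)),np.sin(np.radians(-29.1))]);la=np.array([-ax[1],ax[0]])
r=p[...,:2]-np.array(t[:2]);s=r@ax*1000;l=r@la*1000;z=p[...,2]*1000
# finger near faces
for lo in range(-48,48,4):
    m=(l>lo)&(l<lo+4)&(abs(s+16)<3)&(z>5)&(z<90)
    if m.sum()>5: print(lo,m.sum(),"zmin",np.percentile(z[m],[1,5]).round(1))
```

```text
[ 0.4773 -0.2144 -0.019 ] [ 0.2 -0.9  0. ] 0.685866751029655
-44 215 zmin [27.8 38.5]
-40 383 zmin [16.8 23. ]
-36 443 zmin [13.4 18.3]
-32 130 zmin [15.5 19.7]
-16 43 zmin [24.3 27.2]
-12 52 zmin [20.5 29.5]
-8 59 zmin [24.9 29.2]
-4 56 zmin [16.8 23.5]
0 53 zmin [16.7 23.7]
4 65 zmin [26.7 28. ]
8 67 zmin [13.4 14. ]
12 54 zmin [13.5 13.7]
28 136 zmin [16.3 19.6]
32 437 zmin [13.7 17.6]
36 389 zmin [17.1 22.6]
40 211 zmin [30.1 37.3]
```

Confirmed: the tips are at z≈14 mm with no contact. Closing now.

Request:
move_arm([
  [0, 0, 0],
  [0, 0, 0],
  [0, 0, 0],
  [0, 0, 0],
  [0, 0, 0],
  [0, 0, 0],
  [0, 0, 0],
  [0, 0, 0],
], roll=[0, 0, 0, 0, 0, 0, 0, 0], grip=[230, 230, 230, 230, 230, 230, 230, 230], grip_force=20)

```text
t: 11.12
tool_pos: [0.4774, -0.2144, -0.0189]
orientation: [0.0, 0.252, 0.968, -0.0]
force: [0.1, 0.8, 4.8]
gripper_width: 0.328
grasp_force: 20.0
```

Request:
move_arm([
  [0, 0, 15],
  [0, 0, 35],
  [0, 0, 40],
  [0, 0, 40],
  [0, 20, 39],
  [-1, 30, 0],
  [-1, 35, 0],
  [-1, 35, 0],
  [-1, 35, 0],
  [-1, 35, 0],
], roll=[0, 0, 0, 0, 0, 7, 7, 7, 7, 7], grip=[230, 230, 230, 230, 230, 230, 230, 230, 230, 230])

```text
t: 12.38
tool_pos: [0.472, -0.0233, 0.1508]
orientation: [0.0, -0.053, 0.999, -0.0]
force: [-0.2, -0.4, -1.2]
gripper_width: 0.331
grasp_force: 20.0
```

Request:
move_arm([
  [-1, 40, 0],
  [-1, 40, 0],
  [-1, 40, 0],
  [-1, 40, 0],
  [0, 40, 0],
  [0, 24, 0],
  [0, 0, 0],
  [0, 0, 0],
], roll=[7, 7, 7, 7, 4.5, 0, 0, 0], grip=[230, 230, 230, 230, 230, 230, 230, 230])

```text
t: 13.38
tool_pos: [0.4681, 0.1991, 0.1504]
orientation: [-0.0, -0.328, 0.945, -0.0]
force: [0.8, 1.0, -1.2]
gripper_width: 0.328
grasp_force: 20.0
```

Run:
```python
from h import *
f=grab_frame("wrist");p=pts(f);o=get_obs();t=o["tool_pos"];q=o["orientation"];print(np.round(t,4),np.round(o["force"],1),o["gripper_width"],o["grasp_force"],2*np.degrees(np.arctan2(q[2],q[1]))-90)
cv2.imwrite("pics/w4.png",f["color"]);np.savez("w4.npz",p=p,c=f["color"],**{k:np.array(f[k]) for k in("mtx","rvec","tvec")})
P=p.reshape(-1,3);q=P[(P[:,0]>.38)&(P[:,0]<.68)&(P[:,1]>.12)&(P[:,1]<.40)&(P[:,2]>.03)&(P[:,2]<.19)]
rng=np.random.default_rng(0);best=(0,)
for i in range(4000):
    a,b,c=q[rng.choice(len(q),3,False)];n=np.cross(b-a,c-a);n/=np.linalg.norm(n)+1e-9
    if n[2]<0:n=-n
    if abs(n[2]-.866)>.03:continue
    k=np.abs((q-a)@n)<.002
    if k.sum()>best[0]:best=(k.sum(),k)
r=q[best[1]];c=r.mean(0);n=np.linalg.svd(r-c,full_matrices=False)[2][2];n*=np.sign(n[2]);h=-n[:2]/np.linalg.norm(n[:2])
print(best[0],len(q),c.round(4),n.round(3),np.degrees(np.arctan2(h[1],h[0])),np.degrees(np.arccos(n[2])))
```

```text
[0.4682 0.1988 0.1503] [ 0.4 -0.5 -2.3] 0.3261404821675811 19.999708235263824 128.32070257300717
1647 3202 [0.5292 0.2464 0.0796] [-0.395 -0.309  0.865] 38.083584087213886 30.086613596301483
```

View pics/w4.png

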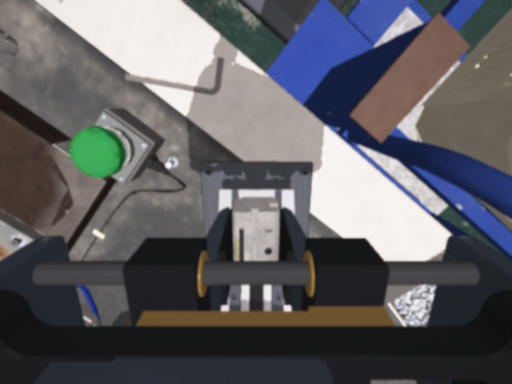

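```bash
cat > bed.py <<'E'
from h import *
def ana(p,c,yaw=38.2,o=(.555,.2685)):
    y=np.radians(yaw);u=np.array([np.cos(y),np.sin(y)]);r=p[...,:2]-np.array(o);a=r@u;b=r@np.array([-u[1],u[0]]);z=p[...,2]-.1
    X=a*np.cos(np.pi/6)+z*.5;Z=-a*.5+z*np.cos(np.pi/6)
    return X*1000,b*1000,Z*1000
E
python3 - <<'E'
from bed import *
for n in("w4","top0","scene0"):
    d=np.load(n+".npz");X,Y,Z=ana(d["p"],d["c"]);g=d["c"].mean(-1)
    m=(abs(X)<112)&(abs(Y)<60);b=m&(abs(Z)<3)
    print(n,"bedZ",np.median(Z[b]).round(2))
    E1=[];E2=[]
    for x in range(-112,100,8):
        k=b&(X>=x)&(X<x+8)
        s=m&(Z>3.5)&(Z<7)&(X>=x)&(X<x+8)
        if k.sum()>15:
            lo,hi=Y[k].min(),Y[k].max();print(x,k.sum(),"edges %.1f %.1f mid %.1f"%(lo,hi,(lo+hi)/2),"strip",s.sum(),np.percentile(Y[s],[5,25,50,75,95]).round(1) if s.sum()>4 else "")
            E1.append((x+4,(lo+hi)/2))
    E1=np.array(E1);print(np.polyfit(E1[:,0],E1[:,1],1))
d=np.load("w4.npz");X,Y,Z=ana(d["p"],d["c"])
for row in (186,190,194): print([tuple(np.round([u,Y[row,u],X[row,u],Z[row,u],d["c"][row,u].mean()],0).astype(int).tolist()) for u in range(208,306,3) if np.isfinite(Y[row,u])])
E
```

```text
w4 bedZ -0.65
-112 376 edges -46.2 44.2 mid -1.0 strip 57 [-29.7 -27.3 -23.7  25.3  28.9]
-104 211 edges -45.9 45.1 mid -0.4 strip 69 [-30.4 -27.3  21.6  25.3  28.7]
-96 145 edges -46.9 45.0 mid -1.0 strip 35 [-30.6 -29.4  25.1  27.5  28.6]
-88 32 edges -46.8 44.7 mid -1.0 strip 1 
-8 32 edges -23.1 16.0 mid -3.5 strip 19 [-28.6 -23.   18.1  23.   26. ]
0 224 edges -30.7 27.1 mid -1.8 strip 148 [-29.4 -24.3 -18.5  21.3  26.9]
8 257 edges -32.0 24.7 mid -3.6 strip 162 [-29.4 -24.8  -0.8  23.   27.8]
16 316 edges -39.6 37.1 mid -1.3 strip 150 [-29.2 -24.8  16.8  23.3  27.7]
24 101 edges -39.5 36.9 mid -1.3 strip 22 [-28.  -24.1 -18.7  22.7  27.6]
[-0.01158889 -2.08664356]
top0 bedZ -0.28
-112 27 edges -45.4 41.8 mid -1.8 strip 3 
-104 33 edges -47.2 42.5 mid -2.3 strip 4 
-96 36 edges -46.8 40.4 mid -3.2 strip 7 [-39.3 -34.1 -30.1 -24.2  -9.5]
-88 38 edges -47.8 43.4 mid -2.2 strip 8 [-33.6 -30.3  -0.9  24.   31.9]
-80 33 edges -45.5 41.5 mid -2.0 strip 8 [-29.5 -26.5 -21.7   7.5  23.9]
-72 36 edges -47.1 41.9 mid -2.6 strip 11 [-28.1 -24.5   5.   21.2  32.6]
-64 31 edges -45.9 40.1 mi
[... 4572 characters left out ...]
226, -38, -106, -2, 229), (229, -34, -106, -3, 228), (232, -30, -105, 4, 137), (235, -26, -105, 6, 101), (238, -23, -106, 0, 170), (241, -19, -106, 0, 229), (244, -16, -106, -1, 229), (247, -12, -106, 1, 229), (250, -8, -106, -1, 228), (253, -5, -106, 0, 227), (256, -1, -106, 0, 229), (259, 3, -106, -2, 228), (262, 6, -106, -2, 231), (265, 10, -106, -1, 229), (268, 14, -106, -3, 230), (271, 17, -106, -1, 229), (274, 21, -106, -1, 191), (277, 24, -105, 4, 101), (280, 28, -105, 5, 116), (283, 32, -106, -1, 230), (286, 35, -106, -1, 233), (289, 39, -106, 0, 233), (292, 43, -106, -1, 229), (295, 52, -114, -38, 120), (298, 56, -114, -38, 112), (301, 60, -114, -38, 111), (304, 64, -114, -38, 113)]
```

Run:
```python
from h import *
d=np.load("w4.npz");p=d["p"];yw=np.radians(38.05);u=np.array([np.cos(yw),np.sin(yw)]);n=np.array([-u[1],u[0]])
t=np.array([.4682,.1988]);r=p[...,:2]-t;A=r@u*1000;B=r@n*1000;z=p[...,2]*1000
m=(z>190)&(z<206)&(abs(B)<22)&(A<25)&(A>-40)
print(m.sum(),"valve top z",np.median(z[m]),"along",np.percentile(A[m],[0.5,50,99.5]).round(1))
q=np.c_[A[m],B[m]].astype(np.float32)
for a in range(-22,16,4):
    k=m&(A>=a)&(A<a+4)
    if k.sum()>5: print(a,k.sum(),"B %.1f %.1f mid %.2f"%(B[k].min(),B[k].max(),(B[k].min()+B[k].max())/2),np.median(z[k]))
# endface
e=(z>168)&(z<198)&(abs(B)<20)&(A>-28)&(A<-12);print("foot face A",np.median(A[e]),"zmin",np.percentile(z[e],[1,5]))
# bed edges rel. tool
y2=(p[...,:2]-np.array([.555,.2685]));X=(y2@u)*.866+(p[...,2]-.1)*.5;Z=-(y2@u)*.5+(p[...,2]-.1)*.866
for lo in(-.11,-.1,.016):
    k=(abs(Z)<.003)&(X>lo)&(X<lo+.01)&(abs(B)<60)&(X<.03);print(lo,"bed B",B[k].min().round(1),B[k].max().round(1),((B[k].min()+B[k].max())/2).round(2))
    k=(Z>.0035)&(Z<.007)&(X>lo)&(X<lo+.01)&(abs(B)<45);print("  strips",[ (np.percentile(B[k&s],[3,97]).round(1)) for s in(B<0,B>0)])
```

```text
2830 valve top z 198.04322722394522 along [-20.2  -5.8  16.8]
-22 349 B -15.4 14.5 mid -0.47 195.8711173034939
-18 509 B -21.9 21.9 mid -0.01 198.41524533535366
-14 293 B -15.7 14.7 mid -0.50 198.51930273564966
-10 246 B -15.7 14.7 mid -0.50 198.04500727851308
-6 293 B -15.7 14.7 mid -0.49 198.24634581361408
-2 257 B -15.7 14.7 mid -0.48 198.1293911216686
2 269 B -15.6 14.7 mid -0.45 198.30043092987262
6 243 B -15.6 14.8 mid -0.44 197.92407353801838
10 267 B -15.6 14.8 mid -0.39 198.03700936189304
14 100 B -15.6 14.8 mid -0.38 195.5823730033865
foot face A -19.66761034367695 zmin [170.36615554 172.56299049]
-0.11 bed B -45.0 45.3 0.15
  strips [array([-28.7, -22.6]), array([22.8, 30.1])]
-0.1 bed B -44.7 46.2 0.75
  strips [array([-29.7, -25.4]), array([25.1, 29.9])]
0.016 bed B -38.2 38.5 0.14
  strips [array([-28.8, -17.2]), array([18.2, 30.2])]
```

Measured: the valve is square and 0.8 mm to the right of the strips' centreline, and the slope yaw is 38.05°. I'll move it over the mouth and down to just above contact.

Request:
move_arm([
  [10, 8, 0],
  [10.8, 9.3, 0],
  [0, 0, -25],
  [0, 0, -30],
  [0, 0, -25],
  [0, 0, -10],
  [0, 0, 0],
  [0, 0, 0],
], roll=[0, -0.3, 0, 0, 0, 0, 0, 0], grip=[230, 230, 230, 230, 230, 230, 230, 230], grip_force=8)

```text
t: 14.42
tool_pos: [0.4899, 0.2171, 0.0608]
orientation: [0.001, -0.326, 0.945, -0.0]
force: [0.2, 0.0, -2.0]
gripper_width: 0.333
grasp_force: 8.0
```

Request:
move_arm([
  [0, 0, -3],
  [0, 0, -3],
  [0, 0, -3],
  [0, 0, -3],
  [0, 0, 0],
], roll=[0, 0, 0, 0, 0], grip=[230, 230, 230, 230, 230])

```text
t: 15.05
tool_pos: [0.4888, 0.2166, 0.0478]
orientation: [-0.0, -0.326, 0.945, -0.0]
force: [-1.3, -1.3, -0.6]
gripper_width: 0.332
grasp_force: 8.0
```

```bash
cat > look.py <<'E'
from h import *
f=grab_frame("wrist");p=pts(f);o=get_obs();t=o["tool_pos"];print(round(o["t"],2),np.round(t,4),np.round(o["force"],1),round(o["gripper_width"],3),o["grasp_force"])
yw=np.radians(38.05);u=np.array([np.cos(yw),np.sin(yw)]);n=np.array([-u[1],u[0]])
r=p[...,:2]-np.array(t[:2]);A=r@u*1000;B=r@n*1000;z=p[...,2]*1000-t[2]*1000
# valve flat lands: lateral 8..14 mm, profile along A
for s in(-1,1):
    for a in range(-34,12,4):
        k=(A>=a)&(A<a+4)&(s*B>8)&(s*B<13)&(z>0)&(z<75)
        if k.sum()>4: print(s,a,k.sum(),np.percentile(z[k],[10,50,90]).round(1))
m=(z>22)&(z<62)&(abs(B)<16.5)&(A<5)&(A>-25)
g=(np.abs(B)>7)
for a in range(-24,4,4):
    k=m&(A>=a)&(A<a+4)
    if k.sum()>10: print(a,"B",B[k].min().round(1),B[k].max().round(1))
np.savez("last.npz",p=p,c=f["color"])
E
python3 look.py
```

```text
15.1 [0.4889 0.2167 0.0479] [-1.7 -1.3 -0.6] 0.328 7.9997822642326355
-1 -22 133 [25.  41.4 48.7]
-1 -18 46 [48.1 48.7 49.3]
-1 -14 38 [48.  48.7 49.5]
-1 -10 30 [42.9 48.6 49.9]
-1 -6 45 [42.8 44.6 49.8]
-1 -2 47 [43.2 45.1 50. ]
-1 2 43 [43.5 45.2 50.1]
-1 6 44 [43.8 45.6 50.7]
-1 10 41 [43.9 45.1 50.9]
1 -22 122 [23.4 40.  46.8]
1 -18 43 [46.1 47.  47.7]
1 -14 38 [46.3 47.  48.1]
1 -10 50 [43.6 46.7 48.1]
1 -6 43 [46.4 47.5 48.3]
1 -2 42 [46.9 47.9 48.8]
1 2 41 [46.5 47.7 49. ]
1 6 54 [45.2 48.1 49. ]
1 10 40 [47.9 48.9 49.4]
-24 B -15.6 14.1
-20 B -16.1 16.5
-16 B -16.4 16.4
-12 B -16.0 14.5
-8 B -16.0 14.5
-4 B -15.9 14.6
0 B -16.0 14.6
```

Request:
move_arm([
  [0, 0, -3],
  [0, 0, -2],
  [0, 0, -2],
  [0, 0, 0],
], roll=[0, 0, 0, 0], grip=[230, 230, 230, 230], grip_force=6)

```text
t: 15.6
tool_pos: [0.4891, 0.2169, 0.0408]
orientation: [-0.0, -0.326, 0.945, 0.0]
force: [-3.2, -2.0, -0.2]
gripper_width: 0.336
grasp_force: 6.0
```

```bash
python3 look.py
```

```text
15.65 [0.4892 0.2169 0.0409] [-2.3 -1.6 -1. ] 0.327 5.999945551156998
-1 -26 52 [37.5 45.3 46.1]
-1 -22 69 [28.8 46.2 47.2]
-1 -18 42 [46.7 47.5 48.5]
-1 -14 36 [41.9 45.1 49. ]
-1 -10 44 [42.6 43.7 49.8]
-1 -6 49 [43.5 45.  50.6]
-1 -2 47 [44.7 45.9 52.1]
-1 2 48 [45.7 47.  53.2]
-1 6 52 [46.7 48.2 53.9]
-1 10 29 [47.8 48.6 53.7]
1 -26 42 [37.5 43.4 44.4]
1 -22 63 [25.8 44.4 45.5]
1 -18 39 [44.4 45.7 46.7]
1 -14 53 [43.  46.  47.3]
1 -10 51 [46.3 47.7 48.6]
1 -6 45 [47.7 48.8 49.9]
1 -2 39 [48.5 49.6 50.5]
1 2 55 [47.2 50.  51.3]
1 6 48 [50.6 51.7 52.6]
1 10 23 [51.8 52.6 53.1]
-24 B -15.7 13.9
-20 B -16.2 16.4
-16 B -16.5 16.5
-12 B -15.9 14.6
-8 B -16.0 14.6
-4 B -15.9 14.6
0 B -15.9 14.5
```

Request:
move_arm([
  [0, 0, -2],
  [0, 0, -2],
  [0, 0, -2],
  [0, 0, -1],
  [0, 0, 0],
], roll=[0, 0, 0, 0, 0], grip=[230, 230, 230, 230, 230])

```text
t: 16.27
tool_pos: [0.4896, 0.2171, 0.0343]
orientation: [0.0, -0.326, 0.945, 0.0]
force: [-2.5, -0.3, 6.4]
gripper_width: 0.329
grasp_force: 9.7
```

```bash
python3 look.py | head -26
```

```text
16.32 [0.4896 0.2171 0.0342] [-4.4 -1.7  5.9] 0.333 9.655850448471028
-1 -30 20 [40.3 41.  41.7]
-1 -26 53 [41.  42.  43.2]
-1 -22 57 [42.8 44.  45.1]
-1 -18 32 [40.8 45.  46.3]
-1 -14 52 [40.2 42.3 48. ]
-1 -10 51 [42.1 43.7 50.3]
-1 -6 54 [44.  45.9 52.3]
-1 -2 62 [46.  50.6 54.4]
-1 2 53 [48.  50.4 56. ]
-1 6 51 [49.7 52.  57.2]
-1 10 14 [51.4 51.9 52.8]
1 -30 12 [38.1 39.3 40.4]
1 -26 52 [38.7 40.2 41.3]
1 -22 54 [40.7 41.9 43.3]
1 -18 48 [40.7 43.3 45.1]
1 -14 62 [41.5 45.5 46.9]
1 -10 48 [46.7 47.7 49.4]
1 -6 42 [48.6 49.7 50.7]
1 -2 60 [47.7 50.5 52.6]
1 2 56 [52.2 53.7 55. ]
1 6 39 [53.7 55.  56.2]
1 10 11 [52.3 52.6 53.4]
-24 B -15.3 14.2
-20 B -16.3 16.2
-16 B -16.4 16.5
```

The pitch is now about 25°, and the fingertips are just touching the strip tops. The remaining 5° will settle flat on release. So the plan is to slide up past the catch, let go so it drops flat in front of the catch, then regrip higher and press it solid. I'll slide up along the slope with a firmer grip, in small steps.

Request:
move_arm([
  [0, 0, 1],
  [3.4, 2.7, 2.5],
  [3.4, 2.7, 2.5],
  [3.4, 2.7, 2.5],
  [3.4, 2.7, 2.5],
  [3.4, 2.7, 2.5],
  [0, 0, 0],
], roll=[0, 0, 0, 0, 0, 0, 0], grip=[230, 230, 230, 230, 230, 230, 230], grip_force=20)

```text
t: 17.2
tool_pos: [0.5067, 0.2306, 0.0477]
orientation: [0.0, -0.326, 0.945, 0.0]
force: [0.8, 0.6, -1.1]
gripper_width: 0.331
grasp_force: 20.3
```

Request:
move_arm([
  [3.4, 2.7, 2.5],
  [3.4, 2.7, 2.5],
  [3.4, 2.7, 2.5],
  [3.4, 2.7, 2.5],
  [3.4, 2.7, 2.5],
  [0, 0, 0],
], roll=[0, 0, 0, 0, 0, 0], grip=[230, 230, 230, 230, 230, 230])

```text
t: 17.95
tool_pos: [0.5241, 0.2444, 0.0604]
orientation: [0.001, -0.326, 0.945, 0.0]
force: [0.2, -0.4, 1.8]
gripper_width: 0.329
grasp_force: 20.4
```

```bash
python3 look.py
```

```text
18.0 [0.5239 0.2443 0.0603] [0.6 0.8 1.4] 0.329 20.33532417495735
-1 -30 45 [ 0.2  1.1 41. ]
-1 -26 93 [ 1.5 41.2 42.7]
-1 -22 94 [ 4.1 42.9 44.9]
-1 -18 61 [ 5.8 41.3 45.9]
-1 -14 52 [40.1 42.6 48.6]
-1 -10 47 [42.5 43.6 50.3]
-1 -6 57 [44.3 46.  52.5]
-1 -2 55 [46.3 51.4 54.4]
-1 2 56 [47.9 54.1 56.4]
-1 6 47 [49.9 51.4 57.2]
-1 10 17 [51.6 52.3 53.2]
1 -30 25 [ 0.3  0.8 38.9]
1 -26 93 [ 1.3 38.8 40.9]
1 -22 90 [ 4.1 40.8 42.9]
1 -18 73 [ 6.2 42.2 44.5]
1 -14 59 [42.1 45.6 47. ]
1 -10 52 [46.2 47.8 48.9]
1 -6 44 [48.2 49.7 51. ]
1 -2 58 [47.4 50.8 52.5]
1 2 53 [51.7 53.4 54.8]
1 6 46 [53.2 54.9 56. ]
1 10 9 [52.3 53.2 53.9]
-24 B -15.3 14.2
-20 B -15.3 15.0
-16 B -16.5 16.5
-12 B -15.9 14.6
-8 B -15.9 14.6
-4 B -15.9 14.6
0 B -15.9 14.5
```

Request:
move_arm([
  [3.4, 2.7, 2.5],
  [3.4, 2.7, 2.5],
  [3.4, 2.7, 2.5],
  [3.4, 2.7, 2.5],
  [3.4, 2.7, 2.5],
  [0, 0, 0],
], roll=[0, 0, 0, 0, 0, 0], grip=[230, 230, 230, 230, 230, 230])

```text
t: 18.75
tool_pos: [0.5408, 0.2578, 0.0728]
orientation: [0.001, -0.326, 0.945, 0.0]
force: [-0.4, 0.4, 1.8]
gripper_width: 0.326
grasp_force: 20.4
```

Request:
move_arm([
  [1.4, 1.1, 1],
  [1.4, 1.1, 1],
  [1.4, 1.1, 1],
  [1.4, 1.1, 1],
  [0, 0, 0],
], roll=[0, 0, 0, 0, 0], grip=[230, 230, 230, 230, 230])

```text
t: 19.38
tool_pos: [0.546, 0.2619, 0.0766]
orientation: [0.0, -0.326, 0.945, 0.0]
force: [-1.1, 0.1, 0.3]
gripper_width: 0.33
grasp_force: 20.5
```

Request:
move_arm([
  [1.4, 1.1, 1],
  [1.4, 1.1, 1],
  [1.4, 1.1, 1],
  [0, 0, 0],
], roll=[0, 0, 0, 0], grip=[230, 230, 230, 230])

```text
t: 19.88
tool_pos: [0.5502, 0.2652, 0.0797]
orientation: [0.0, -0.326, 0.945, 0.0]
force: [-1.0, -0.8, 1.3]
gripper_width: 0.328
grasp_force: 20.7
```

Run:
```python
from h import *
f=grab_frame("wrist");p=pts(f);o=get_obs();t=np.array(o["tool_pos"]);print(np.round(o["force"],1))
yw=np.radians(38.05);u=np.array([np.cos(yw),np.sin(yw)]);n=np.array([-u[1],u[0]])
def B(p):
    r=p[...,:2]-np.array([.555,.2685]);a=r@u;z=p[...,2]-.1
    return a*866+z*500,r@n*1000,-a*500+z*866
print("tool in bed",np.round(B(t),1))
X,Y,Z=B(p)
for nm in ["wrist","scene","top"]:
    if nm!="wrist": X,Y,Z=B(pts(grab_frame(nm)))
    m=(Z>34)&(Z<41)&(abs(Y)<32)&(X>20)&(X<80);print(nm,m.sum(),"block top front X",np.percentile(X[m],[0,2,10]).round(1) if m.sum()else"")
    m=(abs(Y)<16)&(Z>3)&(Z<34)&(X>-40)&(X<10);print("  valve foot",m.sum(),np.percentile(X[m],[0,2,10,30]).round(1) if m.sum()else"")
    m=(abs(Y)<5)&(Z>1)&(Z<9)&(X>-40)&(X<0);print("  catch zone",m.sum(),np.percentile(X[m],[0,10,50,90,100]).round(1) if m.sum()else"",np.percentile(Z[m],[10,50,90]).round(1) if m.sum()else"")
S=np.load("scene0.npz")["p"];X,Y,Z=B(S);m=(Z>33)&(Z<42)&(abs(Y)<33)&(X>20)&(X<80);print("scene0 block",m.sum(),np.percentile(X[m],[0,2,5,10]).round(1))
T=np.load("top0.npz")["p"];X,Y,Z=B(T);m=(Z>33)&(Z<42)&(abs(Y)<33)&(X>20)&(X<80);print("top0 block",m.sum(),np.percentile(X[m],[0,2,5,10]).round(1))
```

```text
[-1.3 -1.1  0.3]
tool in bed [-15.2   0.4 -14.7]
wrist 812 block top front X [20.  42.9 43.3]
  valve foot 2077 [-24.  -18.2 -15.4  -9.1]
  catch zone 4 [-38.8 -38.3 -35.6 -32.4 -31.6] [1.1 1.2 1.4]
scene 24 block top front X [20.6 21.3 23.8]
  valve foot 115 [-39.9 -37.3 -31.2 -17.9]
  catch zone 15 [-39.9 -37.2 -28.7 -18.9 -17.3] [2.1 3.5 7.3]
top 0 block top front X 
  valve foot 14 [-37.5 -35.4 -29.3 -17.4]
  catch zone 6 [-37.5 -35.3 -29.8 -27.  -25.6] [2.3 3.4 4.4]
scene0 block 215 [43.5 44.  45.2 46.7]
top0 block 186 [45.3 45.7 47.3 48.7]
```

The stop face is at bed x≈43.5 and the foot is at about -18, so about 9 mm remain. I'll go on slowly.

Request:
move_arm([
  [0.7, 0.5, 0.5],
  [0.7, 0.5, 0.5],
  [0.7, 0.6, 0.5],
  [0.7, 0.5, 0.5],
  [0.7, 0.5, 0.5],
  [0, 0, 0],
], roll=[0, 0, 0, 0, 0, 0], grip=[230, 230, 230, 230, 230, 230])

```text
t: 20.78
tool_pos: [0.5533, 0.2676, 0.0819]
orientation: [-0.0, -0.326, 0.945, -0.0]
force: [-3.5, -2.7, -1.8]
gripper_width: 0.327
grasp_force: 20.7
```

Request:
move_arm([
  [0.7, 0.5, 0.5],
  [0.7, 0.6, 0.5],
  [0, 0, 0],
], roll=[0, 0, 0], grip=[230, 230, 230])

```text
t: 21.15
tool_pos: [0.5547, 0.2687, 0.0829]
orientation: [-0.0, -0.326, 0.945, -0.0]
force: [-5.4, -3.2, -1.6]
gripper_width: 0.329
grasp_force: 20.7
```

Request:
move_arm([
  [0.7, 0.5, 0.5],
  [0, 0, 0],
], roll=[0, 0], grip=[230, 230])

```text
t: 21.4
tool_pos: [0.5551, 0.2691, 0.0833]
orientation: [-0.0, -0.326, 0.945, -0.0]
force: [-4.8, -2.8, -2.5]
gripper_width: 0.327
grasp_force: 21.4
```

Request:
move_arm([
  [0.7, 0.6, 0.5],
  [0, 0, 0],
], roll=[0, 0], grip=[230, 230])

```text
t: 21.65
tool_pos: [0.5552, 0.2692, 0.0834]
orientation: [-0.001, -0.326, 0.945, -0.0]
force: [-6.6, -6.4, -4.5]
gripper_width: 0.331
grasp_force: 22.8
```

```bash
python3 look.py
```

```text
21.7 [0.5552 0.2692 0.0834] [-6.6 -5.3 -4.1] 0.325 22.803129492531298
-1 -30 37 [ 0.3  1.8 41.1]
-1 -26 95 [ 1.8 41.  42.9]
-1 -22 98 [ 3.9 43.1 45.1]
-1 -18 58 [ 6.3 41.8 46.3]
-1 -14 50 [40.4 42.2 48.4]
-1 -10 52 [42.1 43.8 49.9]
-1 -6 56 [44.1 45.8 52.8]
-1 -2 57 [45.8 48.4 54.6]
-1 2 57 [47.9 53.9 56.2]
-1 6 48 [49.6 51.2 57.3]
-1 10 16 [51.3 51.7 53.2]
1 -30 26 [ 0.   0.7 39.1]
1 -26 88 [ 1.7 39.2 40.8]
1 -22 93 [ 4.  40.8 42.9]
1 -18 70 [ 6.1 41.7 44.2]
1 -14 58 [41.8 45.7 46.8]
1 -10 45 [46.3 47.6 48.9]
1 -6 45 [48.3 49.6 50.6]
1 -2 60 [47.4 50.8 52.5]
1 2 59 [51.7 53.7 54.5]
1 6 42 [53.9 55.  56.1]
1 10 11 [52.2 52.8 53.6]
-24 B -15.5 14.2
-20 B -15.8 16.0
-16 B -16.5 16.5
-12 B -15.9 14.6
-8 B -16.0 14.5
-4 B -15.9 14.5
0 B -15.9 14.5
```

It has come solid with about 10 N and has stopped moving, with the top of the collar on the block because of the 5° pitch. I'll ease the grip so the push swings the face flush.

Request:
move_arm([
  [0, 0, 0],
  [0, 0, 0],
  [0, 0, 0],
], roll=[0, 0, 0], grip=[230, 230, 230], grip_force=9)

```text
t: 22.08
tool_pos: [0.5552, 0.2692, 0.0835]
orientation: [-0.001, -0.326, 0.945, -0.0]
force: [-6.6, -5.3, -3.3]
gripper_width: 0.334
grasp_force: 11.8
```

```bash
cat > tilt.py <<'E'
from h import *
f=grab_frame("wrist");p=pts(f);o=get_obs();t=np.array(o["tool_pos"])
print(round(o["t"],2),np.round(t,4),"F",np.round(o["force"],1),round(o["gripper_width"],3),round(o["grasp_force"],1),"F along slope %.1f normal %.1f"%(np.dot(o["force"],[.682,.534,.5]),np.dot(o["force"],[-.394,-.308,.866])))
yw=np.radians(38.05);u=np.array([np.cos(yw),np.sin(yw)]);n=np.array([-u[1],u[0]])
r=p[...,:2]-np.array([.555,.2685]);a=r@u;z=p[...,2]-.1
X,Y,Z=a*866+z*500,r@n*1000,-a*500+z*866
m=(Y>6)&(Y<13)&(Z>25)&(Z<42)&(X<35)&(X>-30)   # right land top
def fit(m):
    x,zz=X[m],Z[m]
    for _ in range(6):
        c=np.polyfit(x,zz,1);k=abs(zz-np.polyval(c,x))<1.5;x,zz=x[k],zz[k]
    return c,len(x),x.min(),x.max()
c,N,x0,x1=fit(m);print("top land pitch rel bed %.1f deg, Z at X=0 %.1f, n=%d, X %.1f..%.1f"%(np.degrees(np.arctan(c[0])),np.polyval(c,0),N,x0,x1))
m=(abs(Y)<14)&(Z>4)&(Z<27)&(X>-30)&(X<5)&(abs(Y)>3)
for lo in(4,10,16,22):
    k=m&(Z>=lo)&(Z<lo+5)
    if k.sum()>8:print(" foot face Z",lo,k.sum(),np.percentile(X[k],[5,30,50]).round(1))
E
python3 tilt.py
```

```text
22.12 [0.5552 0.2692 0.0834] F [-6.3 -6.6 -4.4] 0.328 11.8 F along slope -10.1 normal 0.7
top land pitch rel bed -5.2 deg, Z at X=0 31.5, n=516, X -11.3..28.6
 foot face Z 22 12 [0.2 1.2 1.9]
```

The fingers, not the valve, have met the block: the collar is still about 2.5 mm short of it. The grip has to be nearer the foot and higher. I'll back off, lay the valve on clear bench at the same yaw, and regrip.

Request:
move_arm([
  [-2, -1.6, -1.5],
  [-6.8, -5.3, -5],
  [-6.8, -5.3, -5],
  [-6.8, -5.3, -5],
  [0, 0, 40],
  [0, 0, 40],
  [-5, -30, 0],
  [-8, -50, 0],
  [-8, -50, 0],
  [-8, -50, 0],
], roll=[0, 0, 0, 0, 0, 0, 0, 0, 0, 0], grip=[230, 230, 230, 230, 230, 230, 230, 230, 230, 230], grip_force=20)

```text
t: 23.38
tool_pos: [0.5037, 0.0708, 0.1471]
orientation: [-0.0, -0.326, 0.945, 0.0]
force: [0.3, 0.9, -1.5]
gripper_width: 0.331
grasp_force: 20.0
```

Request:
move_arm([
  [-8, -50, 0],
  [-7, -50, -40],
  [0, 0, -50],
  [0, 0, -40],
  [0, 0, -17],
  [0, 0, 0],
], roll=[0, 0, 0, 0, 0, 0], grip=[230, 230, 230, 230, 230, 230])

```text
t: 24.12
tool_pos: [0.4886, -0.0261, 0.0005]
orientation: [-0.001, -0.326, 0.945, 0.001]
force: [0.6, 0.8, -2.4]
gripper_width: 0.329
grasp_force: 20.0
```

Request:
move_arm([
  [0, 0, -6],
  [0, 0, -4],
  [0, 0, -3],
  [0, 0, -2],
  [0, 0, -2],
  [0, 0, -2],
  [0, 0, 0],
], roll=[0, 0, 0, 0, 0, 0, 0], grip=[230, 230, 230, 230, 230, 230, 230], grip_force=6)

```text
t: 25.0
tool_pos: [0.4907, -0.026, -0.0171]
orientation: [0.001, -0.326, 0.945, -0.0]
force: [1.7, 2.4, 2.9]
gripper_width: 0.331
grasp_force: 6.0
```

```bash
python3 look.py | head -24
```

```text
25.05 [ 0.4906 -0.0261 -0.0171] [1.1 1.7 3.1] 0.327 6.000245958566666
-1 -34 39 [15.5 17.1 18.1]
-1 -30 37 [16.8 17.4 18.2]
-1 -26 85 [16.9 44.7 46.7]
-1 -22 94 [17.  46.6 48.2]
-1 -18 65 [16.9 48.3 49.3]
-1 -14 43 [43.6 45.2 51.1]
-1 -10 53 [44.5 46.2 52.8]
-1 -6 60 [46.2 48.  54.1]
-1 -2 52 [47.8 53.4 55.6]
-1 2 53 [49.1 51.4 57. ]
-1 6 49 [50.9 52.2 57.5]
-1 10 10 [52.1 52.8 53.2]
1 -34 36 [16.5 17.4 18.2]
1 -30 35 [16.5 17.4 18. ]
1 -26 75 [17.  18.5 44.6]
1 -22 80 [16.9 44.7 46.3]
1 -18 64 [16.1 46.3 47.6]
1 -14 62 [44.5 47.7 49.5]
1 -10 47 [49.1 50.  50.9]
1 -6 48 [50.5 51.5 52.3]
1 -2 47 [51.1 52.7 54.1]
1 2 56 [50.8 54.1 55.3]
1 6 51 [54.4 55.8 56.8]
```

Request:
move_arm([
  [0, 0, -1.5],
  [0, 0, -1.5],
  [0, 0, 0],
  [0, 0, 0],
  [0, 0, 0],
  [0, 0, 0],
  [0, 0, 30],
  [0, 0, 30],
  [0, 0, 0],
], roll=[0, 0, 0, 0, 0, 0, 0, 0, 0], grip=[230, 230, 80, 80, 80, 80, 80, 80, 80])

```text
t: 26.18
tool_pos: [0.4913, -0.0264, 0.0413]
orientation: [0.001, -0.326, 0.945, -0.001]
force: [0.5, 0.0, 0.1]
gripper_width: 0.687
grasp_force: 0.0
```

```bash
cat > val.py <<'E'
from h import *
f=grab_frame("wrist");p=pts(f);o=get_obs();t=np.array(o["tool_pos"]);q=o["orientation"]
print(round(o["t"],2),np.round(t,4),2*np.degrees(np.arctan2(q[2],q[1]))-180)
z=p[...,2]*1000;m=(np.hypot(p[...,0]-t[0],p[...,1]-t[1])<.06)&(z>20)&(z<38)
w=p[m][:,:2]*1000;r=cv2.minAreaRect(w.astype(np.float32));print(m.sum(),r,np.percentile(z[m],[2,50,98]).round(1))
yw=np.radians(38.05);u=np.array([np.cos(yw),np.sin(yw)]);n=np.array([-u[1],u[0]])
d=np.array(r[0])-t[:2]*1000;print("centre rel tool along %.1f lateral %.1f"%(d@u,d@n))
A=(w-t[:2]*1000)@u;print("along",A.min().round(1),A.max().round(1));B=(w-t[:2]*1000)@n
for a in range(int(A.min()),int(A.max()),10):
    k=(A>=a)&(A<a+10);print(a,B[k].min().round(1),B[k].max().round(1),np.median(p[m][k,2]).round(4))
E
python3 val.py
```

```text
26.23 [ 0.4906 -0.0263  0.0403] 38.049480720689814
1910 ((497.3299560546875, -6.6763458251953125), (64.52532958984375, 53.37150192260742), 38.27580261230469) [23.  28.8 31.6]
centre rel tool along 17.3 lateral 11.3
along -14.9 49.5
-14 -15.5 13.9 0.0291
-4 -14.8 14.1 0.0287
6 -15.0 14.3 0.0287
16 -15.2 14.5 0.0289
26 -15.3 13.8 0.029
36 -2.7 38.1 0.0349
46 30.6 33.3 0.0356
```

The valve lies flat and square, with its centre 11 mm uphill-ward of the tool. Regrip 13 mm toward the foot, tips at 18 mm.

Request:
move_arm([
  [-1.6, -1.2, -15],
  [-0.3, -0.4, -25],
  [0, 0, -15],
  [0, 0, 0],
  [0, 0, 0],
  [0, 0, 0],
  [0, 0, 0],
  [0, 0, 0],
  [0, 0, 0],
  [0, 0, 0],
], roll=[0, 0, 0, 0, 0, 0, 0, 0, 0, 0], grip=[80, 80, 80, 80, 230, 230, 230, 230, 230, 230], grip_force=25)

```text
t: 27.48
tool_pos: [0.4884, -0.0278, -0.0149]
orientation: [0.0, -0.326, 0.945, -0.0]
force: [-0.5, 0.4, 7.5]
gripper_width: 0.327
grasp_force: 25.0
```

Request:
move_arm([
  [0, 0, 0],
  [0, 0, 10],
  [0, 0, 30],
  [0, 0, 50],
  [0, 0, 50],
  [0, 20, 20],
  [0, 45, 0],
  [-2, 45, 0],
  [-4, 45, 0],
  [-4, 45, 0],
], roll=[0, 0, 0, 0, 0, 0, 0, 0, 0, 0], grip=[230, 230, 230, 230, 230, 230, 230, 230, 230, 230])

```text
t: 28.72
tool_pos: [0.4776, 0.1736, 0.1453]
orientation: [0.0, -0.326, 0.945, -0.0]
force: [0.5, 0.5, -1.9]
gripper_width: 0.33
grasp_force: 25.0
```

```bash
cat > rel.py <<'E'
from h import *
f=grab_frame("wrist");p=pts(f);o=get_obs();t=np.array(o["tool_pos"]);print(round(o["t"],2),np.round(t,4),np.round(o["force"],1),o["gripper_width"],o["grasp_force"])
yw=np.radians(38.05);u=np.array([np.cos(yw),np.sin(yw)]);n=np.array([-u[1],u[0]])
r=p[...,:2]-t[:2];A=r@u*1000;B=r@n*1000;z=(p[...,2]-t[2])*1000
for a in range(-28,24,4):
    k=(A>=a)&(A<a+4)&(abs(B)<18)&(z>35)&(z<60)
    if k.sum()>5: print(a,k.sum(),"B %.1f %.1f"%(B[k].min(),B[k].max()),"z",np.median(z[k]).round(1))
r=p[...,:2]-np.array([.555,.2685]);a=r@u;zz=p[...,2]-.1;X=a*866+zz*500;Z=-a*500+zz*866
print("TCP along from bed origin",((t[:2]-np.array([.555,.2685]))@u*1000).round(1),"lat",((t[:2]-np.array([.555,.2685]))@n*1000).round(2))
for lo in range(-114,0,10):
    k=(abs(Z)<3)&(X>lo)&(X<lo+10)&(abs(B)<60)
    if k.sum()>30: print(lo,"bed B rel tool",B[k].min().round(1),B[k].max().round(1))
E
python3 rel.py
```

```text
28.77 [0.4771 0.1779 0.1453] [-1.7  3.8 -2.8] 0.32915128932583526 25.000148713588715
-20 205 B 10.6 17.8 z 48.8
-16 363 B -18.0 10.8 z 41.4
-12 255 B -17.8 10.7 z 44.2
-8 259 B -17.9 10.7 z 44.3
-4 221 B -18.0 10.9 z 43.9
0 251 B -18.0 10.8 z 43.7
4 244 B -17.5 10.8 z 44.0
8 221 B -17.5 10.7 z 43.8
12 172 B -17.6 10.6 z 42.8
16 41 B -15.3 10.6 z 39.5
TCP along from bed origin -117.2 lat -23.31
-114 bed B rel tool -23.3 59.9
-104 bed B rel tool -23.3 59.9
-94 bed B rel tool 21.2 59.3
-84 bed B rel tool 49.7 60.0
-74 bed B rel tool 51.9 59.9
-14 bed B rel tool -23.1 25.2
-4 bed B rel tool -23.0 26.2
```

Request:
move_arm([
  [3, 20, 0],
  [3, 20, 0],
  [0, 0, 0],
  [0, 0, 0],
], roll=[0, 0, 0, 0], grip=[230, 230, 230, 230])

```text
t: 29.28
tool_pos: [0.4842, 0.2118, 0.1446]
orientation: [-0.0, -0.326, 0.945, -0.0]
force: [0.3, 0.6, -1.6]
gripper_width: 0.328
grasp_force: 25.0
```

```bash
python3 rel.py
```

```text
29.32 [0.4841 0.2116 0.1446] [-0.2 -0.5 -2.3] 0.329435662477665 24.999623894691467
-20 14 B -16.9 17.9 z 50.7
-16 194 B -18.0 17.9 z 47.2
-12 489 B -15.8 14.7 z 42.7
-8 280 B -15.8 14.6 z 44.3
-4 256 B -15.8 14.6 z 44.4
0 275 B -15.7 14.6 z 43.9
4 273 B -15.8 14.6 z 43.9
8 245 B -15.7 14.6 z 44.0
12 227 B -15.8 14.7 z 43.8
16 134 B -15.4 14.4 z 40.7
20 9 B -11.4 -0.2 z 39.4
TCP along from bed origin -90.8 lat -1.1
-114 bed B rel tool -46.0 45.8
-104 bed B rel tool -45.9 45.6
-94 bed B rel tool -45.5 45.4
-84 bed B rel tool -45.2 45.9
-74 bed B rel tool -45.9 45.8
```

Request:
move_arm([
  [-0.4, 0.5, -25],
  [0, 0, -30],
  [0, 0, -22],
  [0, 0, -8],
  [0, 0, 0],
  [0, 0, -3],
  [0, 0, -3],
  [0, 0, -3],
  [0, 0, -3],
], roll=[0, 0, 0, 0, 0, 0, 0, 0, 0], grip=[230, 230, 230, 230, 230, 230, 230, 230, 230], grip_force=8)

```text
t: 30.45
tool_pos: [0.4833, 0.2123, 0.0477]
orientation: [-0.0, -0.326, 0.945, -0.0]
force: [-2.5, -5.2, 2.6]
gripper_width: 0.329
grasp_force: 8.0
```

Request:
move_arm([
  [0, 0, -3],
  [0, 0, -3],
  [0, 0, -2],
  [0, 0, 0],
], roll=[0, 0, 0, 0], grip=[230, 230, 230, 230])

```text
t: 30.95
tool_pos: [0.4834, 0.2124, 0.0396]
orientation: [-0.0, -0.326, 0.945, -0.0]
force: [-1.8, -3.0, -1.0]
gripper_width: 0.334
grasp_force: 8.0
```

```bash
sed -i 's/(X<35)&(X>-30)/(X<300)/; s/"top land pitch/"land pitch/' tilt.py; sed -i 's/m=(abs(Y)<14)&(Z>4)&(Z<27)&(X>-30)&(X<5)&(abs(Y)>3)/xt=((t[:2]-np.array([.555,.2685]))@u)*866+(t[2]-.1)*500;m=(abs(Y)<14)\&(Z>4)\&(Z<27)\&(X>xt-30)\&(X<xt+15)\&(abs(Y)>3)/' tilt.py; sed -i 's/^m=(Y>6).*/xt=((t[:2]-np.array([.555,.2685]))@u)*866+(t[2]+.04-.1)*500;m=(Y>6)\&(Y<12)\&(Z>24)\&(Z<45)\&(X<xt+25)\&(X>xt-30)/' tilt.py; python3 tilt.py
```

```text
31.0 [0.4835 0.2125 0.0396] F [-2.6 -2.2 -0.1] 0.329 8.0 F along slope -3.0 normal 1.7
land pitch rel bed -10.1 deg, Z at X=0 17.4, n=319, X -104.1..-72.3
 foot face Z 16 14 [-106.7 -106.7 -106.7]
```

Request:
move_arm([
  [0, 0, -2],
  [0, 0, -2],
  [0, 0, -2],
  [0, 0, 0],
], roll=[0, 0, 0, 0], grip=[230, 230, 230, 230])

```text
t: 31.5
tool_pos: [0.4839, 0.2129, 0.0335]
orientation: [0.0, -0.326, 0.945, 0.0]
force: [-0.1, -0.4, -1.5]
gripper_width: 0.33
grasp_force: 8.0
```

```bash
python3 tilt.py
```

```text
31.55 [0.4841 0.213  0.0336] F [-0.2 -1.5 -1.5] 0.335 8.0 F along slope -1.7 normal -0.8
land pitch rel bed -0.7 deg, Z at X=0 27.0, n=380, X -108.7..-74.9
 foot face Z 22 109 [-107.5 -101.7  -98.8]
```

Flat to within 0.7°, clear of the strips. I'll slide it up about 100 mm, fast at first, then slowly.

Request:
move_arm([
  [3.4, 2.7, 2.5],
  [3.4, 2.7, 2.5],
  [3.4, 2.7, 2.5],
  [3.4, 2.7, 2.5],
  [3.4, 2.6, 2.5],
  [3.4, 2.7, 2.5],
  [3.4, 2.7, 2.5],
  [3.4, 2.6, 2.5],
  [0, 0, 0],
], roll=[0, 0, 0, 0, 0, 0, 0, 0, 0], grip=[230, 230, 230, 230, 230, 230, 230, 230, 230], grip_force=30)

```text
t: 32.67
tool_pos: [0.5114, 0.2345, 0.0539]
orientation: [0.0, -0.326, 0.945, 0.0]
force: [-0.2, -1.0, -1.3]
gripper_width: 0.332
grasp_force: 30.0
```

```bash
python3 tilt.py
```

```text
32.73 [0.5114 0.2343 0.0539] F [-0.7 -0.8 -0.2] 0.332 30.0 F along slope -0.9 normal 0.4
land pitch rel bed -0.4 deg, Z at X=0 28.0, n=378, X -68.4..-34.5
 foot face Z 22 88 [-67.3 -61.6 -58.5]
```

Request:
move_arm([
  [3.4, 2.7, 2.5],
  [3.4, 2.7, 2.5],
  [3.4, 2.7, 2.5],
  [3.4, 2.7, 2.5],
  [3.4, 2.6, 2.5],
  [3.4, 2.7, 2.5],
  [3.4, 2.7, 2.5],
  [3.4, 2.6, 2.5],
  [1.4, 1, 1],
  [0, 0, 0],
], roll=[0, 0, 0, 0, 0, 0, 0, 0, 0, 0], grip=[230, 230, 230, 230, 230, 230, 230, 230, 230, 230])

```text
t: 33.98
tool_pos: [0.5399, 0.2568, 0.0749]
orientation: [0.0, -0.326, 0.945, 0.0]
force: [0.2, -0.1, -0.1]
gripper_width: 0.327
grasp_force: 30.0
```

Request:
move_arm([
  [1.4, 1.1, 1],
  [1.4, 1.1, 1],
  [1.4, 1, 1],
  [0, 0, 0],
], roll=[0, 0, 0, 0], grip=[230, 230, 230, 230])

```text
t: 34.48
tool_pos: [0.544, 0.2599, 0.0778]
orientation: [0.0, -0.326, 0.945, 0.0]
force: [-1.1, -0.6, 0.9]
gripper_width: 0.329
grasp_force: 30.0
```

```bash
python3 tilt.py
```

```text
34.52 [0.544  0.2599 0.0778] F [-0.6 -1.1  0.1] 0.33 30.0 F along slope -1.0 normal 0.6
land pitch rel bed -0.7 deg, Z at X=0 28.2, n=380, X -20.5..13.3
 foot face Z 22 90 [-19.5 -14.  -10.7]
```

Request:
move_arm([
  [0.7, 0.5, 0.5],
  [0.7, 0.5, 0.5],
  [0.7, 0.6, 0.5],
  [0.7, 0.5, 0.5],
  [0.7, 0.5, 0.5],
  [0.7, 0.5, 0.5],
  [0, 0, 0],
], roll=[0, 0, 0, 0, 0, 0, 0], grip=[230, 230, 230, 230, 230, 230, 230])

```text
t: 35.4
tool_pos: [0.5478, 0.2628, 0.0806]
orientation: [-0.0, -0.326, 0.945, -0.0]
force: [-3.8, -2.6, -2.8]
gripper_width: 0.326
grasp_force: 30.0
```

Request:
move_arm([
  [0.7, 0.5, 0.5],
  [0.7, 0.6, 0.5],
  [0.7, 0.5, 0.5],
  [0, 0, 0],
], roll=[0, 0, 0, 0], grip=[230, 230, 230, 230])

```text
t: 35.9
tool_pos: [0.55, 0.2645, 0.0822]
orientation: [-0.0, -0.326, 0.945, 0.0]
force: [-3.1, -2.2, -1.8]
gripper_width: 0.329
grasp_force: 30.0
```

```bash
python3 tilt.py
```

```text
35.95 [0.5501 0.2645 0.0822] F [-3.4 -2.2 -2.7] 0.33 30.0 F along slope -4.9 normal -0.3
land pitch rel bed -1.0 deg, Z at X=0 28.3, n=384, X -11.7..22.1
 foot face Z 22 89 [-11.   -5.3  -1.9]
```

Request:
move_arm([
  [0.7, 0.5, 0.5],
  [0.7, 0.5, 0.5],
  [0, 0, 0],
], roll=[0, 0, 0], grip=[230, 230, 230])

```text
t: 36.33
tool_pos: [0.5515, 0.2656, 0.0832]
orientation: [0.0, -0.326, 0.945, 0.0]
force: [-4.0, -0.2, -3.1]
gripper_width: 0.33
grasp_force: 30.0
```

Request:
move_arm([
  [0.7, 0.5, 0.5],
  [0, 0, 0],
], roll=[0, 0], grip=[230, 230])

```text
t: 36.58
tool_pos: [0.552, 0.2659, 0.0836]
orientation: [-0.0, -0.326, 0.945, 0.0]
force: [-4.0, -0.2, -3.6]
gripper_width: 0.331
grasp_force: 30.0
```

Request:
move_arm([
  [0.7, 0.5, 0.5],
  [0, 0, 0],
], roll=[0, 0], grip=[230, 230])

```text
t: 36.83
tool_pos: [0.5519, 0.2659, 0.0837]
orientation: [-0.001, -0.326, 0.945, -0.0]
force: [-6.9, -4.4, -6.6]
gripper_width: 0.33
grasp_force: 30.0
```

Solid: motion has stopped and the force has jumped to about 10 N. I'll press slightly more and hold.

Request:
move_arm([
  [0.7, 0.5, 0.5],
  [0, 0, 0],
  [0, 0, 0],
  [0, 0, 0],
  [0, 0, 0],
  [0, 0, 0],
], roll=[0, 0, 0, 0, 0, 0], grip=[230, 230, 230, 230, 230, 230])

```text
t: 37.58
tool_pos: [0.5518, 0.2659, 0.0837]
orientation: [-0.002, -0.326, 0.945, -0.0]
force: [-8.6, -6.2, -8.2]
gripper_width: 0.324
grasp_force: 30.0
```

```bash
cat > fin.py <<'E'
from h import *
yw=np.radians(38.05);u=np.array([np.cos(yw),np.sin(yw)]);n=np.array([-u[1],u[0]])
f=grab_frame("wrist");p=pts(f);o=get_obs();t=np.array(o["tool_pos"])
r=p[...,:2]-np.array([.555,.2685]);a=r@u;z=p[...,2]-.1;X,Y,Z=a*866+z*500,r@n*1000,-a*500+z*866
for x in range(-48,0,3):
    k=(abs(Y+1)<4)&(X>=x)&(X<x+3)&(Z<36)&(Z>-12);s=(abs(abs(Y+1)-10)<2.5)&(X>=x)&(X<x+3)&(Z<36)&(Z>-12)
    print(x,k.sum(),np.median(Z[k]).round(1) if k.sum() else "","side",s.sum(),np.median(Z[s]).round(1) if s.sum() else "")
E
python3 tilt.py; python3 fin.py
```

```text
37.62 [0.5518 0.2659 0.0837] F [-9.2 -6.2 -8.4] 0.328 30.0 F along slope -13.8 normal -1.7
land pitch rel bed -0.8 deg, Z at X=0 28.5, n=377, X -8.8..24.9
 foot face Z 4 77 [-20.2 -17.7 -15.9]
 foot face Z 22 87 [-7.9 -1.9  1. ]
-48 38 -0.2 side 41 -0.6
-45 37 -0.2 side 46 -0.7
-42 34 -0.3 side 43 -0.9
-39 37 -0.4 side 43 -0.7
-36 38 -0.5 side 45 -0.6
-33 35 -0.4 side 45 -0.7
-30 36 0.3 side 46 -0.5
-27 30 1.6 side 52 -0.7
-24 36 2.7 side 50 -0.7
-21 33 4.1 side 42 -0.9
-18 41 5.6 side 50 -0.6
-15 37 6.8 side 25 -0.6
-12 3 7.4 side 0 
-9 49 27.5 side 60 29.4
-6 58 26.2 side 69 29.6
-3 50 27.5 side 67 29.3
```

The catch is up behind the foot: the wedge shows at 7–8 mm height and the foot is at -8.8. Ease off, open, and lift clear.

Request:
move_arm([
  [-1.4, -1, -1],
  [-0.7, -0.5, -0.5],
  [0, 0, 0],
  [0, 0, 0],
  [0, 0, 0],
  [0, 0, 0],
  [0, 0, 0],
  [0, 0, 0],
  [0, 0, 15],
  [0, 0, 30],
], roll=[0, 0, 0, 0, 0, 0, 0, 0, 0, 0], grip=[230, 230, 230, 100, 100, 100, 100, 100, 100, 100])

```text
t: 38.92
tool_pos: [0.5509, 0.2652, 0.1287]
orientation: [-0.001, -0.326, 0.945, -0.0]
force: [0.2, 0.0, -0.2]
gripper_width: 0.604
grasp_force: 0.0
```

Request:
move_arm([
  [-10, -8, 30],
  [-10, -8, 20],
  [0, 0, 0],
  [0, 0, 0],
], roll=[0, 0, 0, 0], grip=[100, 100, 100, 100])

```text
t: 39.42
tool_pos: [0.5313, 0.2494, 0.1776]
orientation: [-0.0, -0.326, 0.945, 0.0]
force: [0.8, 0.2, -0.7]
gripper_width: 0.604
grasp_force: 0.0
```

```bash
python3 fin.py
python3 - <<'E'
from h import *
yw=np.radians(38.05);u=np.array([np.cos(yw),np.sin(yw)]);n=np.array([-u[1],u[0]])
p=pts(grab_frame("wrist"));r=p[...,:2]-np.array([.555,.2685]);a=r@u;z=p[...,2]-.1;X,Y,Z=a*866+z*500,r@n*1000,-a*500+z*866
m=(Z>27)&(Z<33)&(abs(Y)<25)&(X>-30)&(X<60)
w=np.c_[X[m],Y[m]].astype(np.float32);print(cv2.minAreaRect(w),X[m].min(),np.median(Z[m]))
o=get_obs();print(o["t"],np.round(o["tool_pos"],3),np.round(o["force"],1))
E
```

```text
-48 20 -0.1 side 20 -0.8
-45 14 -0.5 side 18 -1.1
-42 19 -0.5 side 23 -0.9
-39 16 -0.0 side 19 -0.8
-36 20 -0.2 side 25 -0.7
-33 14 -0.9 side 20 -0.6
-30 18 0.1 side 26 -0.4
-27 17 1.6 side 19 -0.9
-24 14 3.0 side 26 -0.4
-21 17 4.2 side 22 -0.9
-18 18 6.0 side 9 -0.6
-15 4 6.1 side 0 
-12 13 27.3 side 20 28.6
-9 20 24.0 side 29 28.8
-6 24 25.5 side 27 29.0
-3 24 26.2 side 34 28.6
((14.006253242492676, -1.2164440155029297), (48.790069580078125, 29.254718780517578), 0.3149067163467407) -10.449670712322149 28.606230667187297
39.525 [0.531 0.249 0.177] [-0.  -0.4  0.6]
```

```bash
python3 -c "
from bench import sign_off
print(sign_off())"
```

```text
the job is handed in; nothing more can be done
None
```

The valve body is snapped into the nest, collar end uphill and flat, with the catch up behind it and the gripper clear; I handed the job in at about 39.5 s, but no verdict came back.

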